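# Unlink a food-warmer lid with its forked key

### The arm

A 7-joint arm with a two-finger parallel gripper is mounted at the origin on a cart in front of the work surface, level with it; the furniture and walls round the work are solid. World frame = base frame: x ahead of the robot, y to its left, z up, the work surface at z = 0. Lengths are in m, angles in rad, forces in N, time in s.
With the tool pointing down it reaches from about 0.425 to 0.875 m from the base axis. Payload 4.7 kg.
Tool frame: the origin (TCP) lies midway between the tips of the shut fingers; the grasp point (between the pads) lies 19 mm behind it; z points along the fingers, y is the direction in which the jaws open and shut (so a half turn about z gives the same grasp; the last joint's range is limited). The gripper opens to 87 mm and grips with 3 to 60 N. Pads are 19 mm wide; open, the fingers measure 117 mm over their backs; the gripper's body (75 mm by 190 mm) begins 51 mm behind the grasp point.
Start: joints at [-1.2, 0.321, -0.07, 1.45, 0.023, 1.371, -0.057], TCP at [0.227, 0.609, 0.223] pointing down, gripper open.
Joint ranges: [-2.86, 2.86], [-0.3, 2.09], [-1.38, 1.24], [0.06, 2.45], [-1.56, 4.7], [0.09, 2.05], [-2.69, 2.69]. Speed limits (rad/s): [2.57, 2.57, 3.14, 3.14, 3.14, 3.14, 3.14].

### API

Orientations are given as a rotation vector (axis times angle).
In Python, from bench import * gives the robot as it stands. The module is installed in compiled form; this text tells all that it offers.
- The arm moves only by the tool play_rows, never from a script. Its argument "series" is one flat list of numbers, 7 for each row, row after row: the opening in per cent of the stroke, from 0 (shut) to 100 (fully open), then the shift along the tool's x, y, z in m, then the turn, a rotation vector about the tool's x, y, z in degrees. In form: [fingers, tx, ty, tz, rx, ry, rz, fingers, tx, ty, tz, rx, ry, rz, ...]. A call has 1 to 10 rows; each row is the pose to reach, as a shift and turn from the pose commanded when the call began, along the tool's axes at that moment; what a row does not reach only later rows make up. A row lasts 1/12 s, in which the tool goes at most 41.7 mm and 7.16 degrees, less where a joint would pass 70% of its speed; a pose out of reach is approached as far as the arm can. A call with a gripper value outside its range is refused whole. The fingers move at their own pace and stop on an object; "force" is the grip in N (left out, the last holds). Time passes only in rows, so rows that repeat a pose let the fingers close. It gives the time, the measured TCP pose, the force and the opening at its end, in the units of the state.
- get_state(): the state, without advancing time (a new reading comes with each control period).
- get_image(name): name is "scene" or "top" or "wrist"; returns a dict with "frame" (480x640x3 uint8, red, green, blue), "fx", "fy", "cx", "cy" (pixels), "D" ([k1, k2, p1, p2, k3] as OpenCV has them; the pictures are not rectified), "R" (3x3) and "t" (3): a world point X has camera coordinates R X + t. Camera axes: x right, y down, z forward; pixel columns grow to the right and rows downward; lengths in m; the calibration is good to about 2 mm. A picture is of the moment at which its call begins. There is no depth.
- close_job(): hands the job in, once; it reports no verdict.
The state is a dict: "time": time; "joint_positions": joint angles; "qd": joint speeds; "joint_torque": joint torques, N m; "position": TCP position; "tool_rot": TCP orientation; "ft_force": force on the tool from outside, world axes, zero at the start; "torque": the same for the moment, N m; "grip_width": opening from 0.0 (shut) to 1.0 (fully open).
Only numpy, scipy, OpenCV 4.12 (cv2) and the standard library are available. Lean on these libraries where they do the work, as an engineer would, in place of code of your own. Each camera call takes 0.05 s, during which the arm holds its last target.

### The job

The food warmer's lid has to come off for washing: with the forked key, push in the sprung hinge bar by its collar and lift that end of the hinge up out of its lug, without forcing anything. Then lay the key down flat on the bare worktop, take the lid off by its handle and set it down gently, handle up, in the middle of the drying mat, without disturbing the sauce dish and the shaker near the front edge.

Things in the scene. Friction and masses are not known exactly. Their poses are not given: they have to be found in the camera images.
- warmer: low steel countertop food warmer, an open-topped housing 170 (x) x 210 (y) x 85 mm high, heavy and fixed. Origin: centre of its underside, on the worktop; z up, y along the hinge. The hinge is on its -x side (towards the robot); its axis is parallel to y, 101 mm from the origin in -x (16 mm outside the housing wall) and 90 mm above the worktop.
- lug_hole (a point): point on the warmer: centre of the hole that the spring bar's pin enters, on the inner (-y) face of the +y lug, a steel ear 12 mm thick along y. The hole is 8 mm across and goes right through; the lug's top edge is 7 mm above this point. Axes as the warmer's.
- stub_tip (a point): point on the lid: end of the fixed stub (6 mm thick, 8 mm long along y) at the hinge's -y end. It stands 6.5 mm deep in an upright slot in the -y lug, which lets that end rise 10 mm but is closed at the top. To leave it the lid, its other end above the +y lug, rises about 5 mm and moves at least 10 mm in +y; then it lifts straight off. Axes as the lid's.
- bar_neck (a point): point on the lid: middle of the part of the spring bar that is always bare (6 mm thick, 11 mm long along y), beside the lid's short knuckle (on its +y side, 8 mm wide along y, reaching 4 mm below the hinge axis). The fork enters here from outside, moving in +x. Axes as the lid's (as the warmer's while it is closed). The lid can float 1.5 mm either way along y.
- pin_tip (a point): point on the spring bar: end of its 6 mm thick pin, about 9.5 mm deep in the +y lug. A collar 18 mm across is clamped on the bar, its near face 5 to 20 mm in -y of bar_neck (not given: feel for it). Pushed in -y by the collar, the bar slides 10 mm against a spring (2.6 to 5.8 N) to a hard stop; over 22 N bends it. Only near the stop is the pin clear of the lug; lifted over it, it rests on top.
- lid_handle (a point): centre of the lid's handle, a level bar 14 mm wide (x), 80 mm long (y), 14 mm high on a post near each end, its underside 18 mm above the lid's raised panel. The lid is a steel plate 166 (x) x 206 (y) mm, about 0.4 kg, with the hinge on its -x edge; this point is over its centre, 35 mm above its underside, which rests on the rim. Axes as the warmer's.
- key_mid (a point): forked key, 145 mm long, 90 g, lying on the worktop. Point in its handle, 11 mm above its underside, near its balance; x points to the fork, z up. Handle 26 mm wide (y), 22 mm high, from 60 mm behind to 24 mm ahead of the point; then a blade 4 mm thick (y), 22 mm high, to 84 mm ahead, ending in two tines one above the other; slot 12 mm high at the point's height, from 65 mm ahead.
- mat_top (a point): centre of the upper side of the ribbed grey drying mat, 212 (x) x 250 (y) mm, 6 mm high, fixed.
- sauce_dish: white sauce dish, 74 mm across, 20 mm high, standing near the front edge on the left; origin at its foot.
- steel_shaker: steel seasoning shaker, 47 mm across, 82 mm high, standing near the front edge on the right; origin at its foot.
Not all that is in view belongs to the job. Of the things shaped like the part that bears key_mid, the black one is meant.

How it is judged:
On the way, in this order (a step that is already met when the one before it is completed fails the run):
1. the spring bar is pushed in with the key until its pin has left the lug's hole (y of pin_tip in the frame of lug_hole below 0 m and contact force between release_key and spring_bar above 1 N), for 0.1 s.
2. the pin is lifted over the top of the lug (z of pin_tip in the frame of lug_hole above 0.008 m), for 0.2 s.
At the end, for the whole second after the job is handed in: The lid lies flat on the drying mat, handle up (level within 0.08 rad, handle at most 46 mm above the worktop), its handle within 40 mm of the mat's centre; the key lies on the bare worktop (its mid-point at most 16 mm up); both at rest (horizontal distance between lid_handle and mat_top below 0.04 m and height (world z) of lid_handle below 0.046 m and angle between lid_handle's own z axis and vertical below 0.08 rad and height (world z) of key_mid below 0.016 m and linear speed of each of lid, release_key below 0.01 m/s); the robot touches nothing.
It fails at once if the key loads the spring bar with more than 22 N (contact force between release_key and spring_bar above 22 N).
It fails at once if the hinge is forced: more than 60 N between lid and warmer (contact force between lid and warmer above 60 N).
It fails at once if the lid lands on the mat hard: more than 60 N between them (contact force between lid and mat above 60 N).
It fails at once if the sauce dish is moved more than 30 mm (distance of sauce_dish from where it was at the start of the episode above 0.03 m).
It fails at once if the steel shaker is moved more than 30 mm (distance of steel_shaker from where it was at the start of the episode above 0.03 m).
It also fails if it takes over 67 s, if anything falls off the work surface, if the arm or the gripper's body presses on something with over 40 N, if the wrist force passes 120 N, or if a joint passes its speed limit or range.

## Working session

There is one attempt and no reset: what is moved stays moved. The work goes in short steps, Python scripts to look and compute and a tool call to move; the robot and the scene stay as the last step left them, time stands still between calls to the robot, and variables do not carry over. Pictures are saved under pics/ and viewed, and the job is handed in when it is done.

Besides the shell and the picture viewer there is one more tool, called after "Call:" in YAML: its name, and indented under it one key for each argument. play_rows: Moves the arm, as the interface text tells. Its arguments: {"type":"object","properties":{"series":{"type":"array"},"force":{"type":"number"}},"required":["series"]}

```bash
mkdir -p pics
python3 - <<'E'
from bench import *
import cv2
print(get_state())
for n in ["scene","top","wrist"]:
    d=get_image(n); cv2.imwrite(f"pics/{n}0.png",d["frame"][:,:,::-1])
    print(n,d["fx"],d["fy"],d["cx"],d["cy"],d["D"],d["R"],d["t"])
E
```

```text
{'time': 0.0, 'joint_positions': array([-1.19988306,  0.32183705, -0.07009472,  1.45168123,  0.02256886,
        1.37080264, -0.056896  ]), 'qd': array([0.00020457, 0.00020615, 0.00078154, 0.00053022, 0.00066731,
       0.00029555, 0.0014063 ]), 'joint_torque': array([-1.23783651e-03, -4.91283023e+01, -4.04572953e-01, -3.12526953e+01,
       -6.38540718e-02,  4.39358479e-02,  1.76492090e-04]), 'position': array([0.22687332, 0.60852234, 0.22144933]), 'tool_rot': array([-5.57403801e-01, -3.09146195e+00,  3.01754276e-03]), 'ft_force': array([ 0.61351482, -0.18276053,  0.281973  ]), 'torque': array([-0.05207162,  0.00540784,  0.00239449]), 'grip_width': 0.9979503587724189}
scene 540.6833916793975 540.6833916793975 321.61094495280736 244.28328110658398 [-0.10949931  0.          0.          0.          0.        ] [[ 0.72736227 -0.6862316  -0.0055066 ]
 [-0.25607645 -0.26396287 -0.92991852]
 [ 0.63668594  0.67779775 -0.36772439]] [-0.37884287  0.24329435  0.79705082]
top 562.3115010129407 562.3115010129407 324.3757339744557 242.19098637619416 [0.00505677 0.         0.         0.         0.        ] [[ 0.01290395 -0.99968022  0.02174726]
 [-0.98695475 -0.01622425 -0.16017832]
 [ 0.16047993 -0.01939663 -0.9868485 ]] [-0.02339675  0.55413236  1.30139009]
wrist 384.2141882979463 384.2141882979463 322.45160239699044 240.19764850794598 [-0.0833598  0.         0.         0.         0.       ] [[ 0.34825942  0.93739672 -0.00166424]
 [ 0.89838179 -0.33325675  0.28609455]
 [ 0.26762948 -0.10113025 -0.95819995]] [-0.6488567  -0.03517731  0.39078076]
```

View pics/scene0.png

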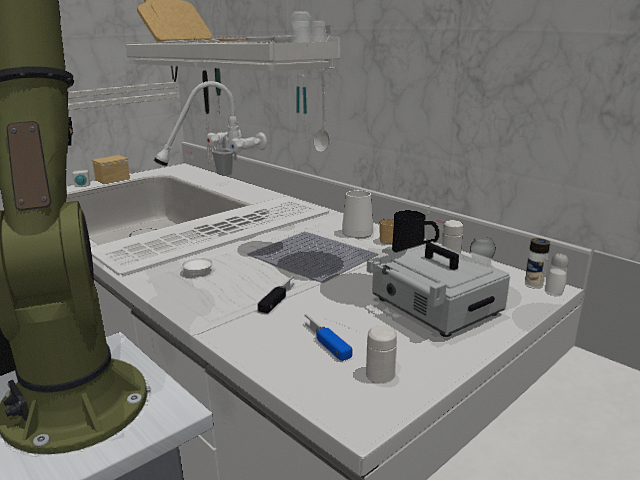

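View pics/top0.png

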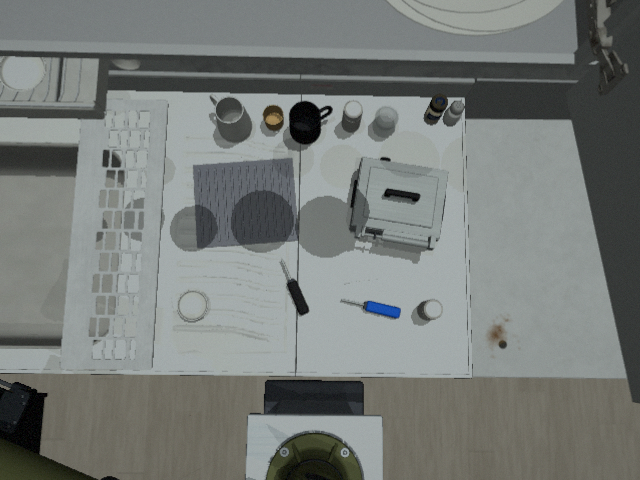

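View pics/wrist0.png

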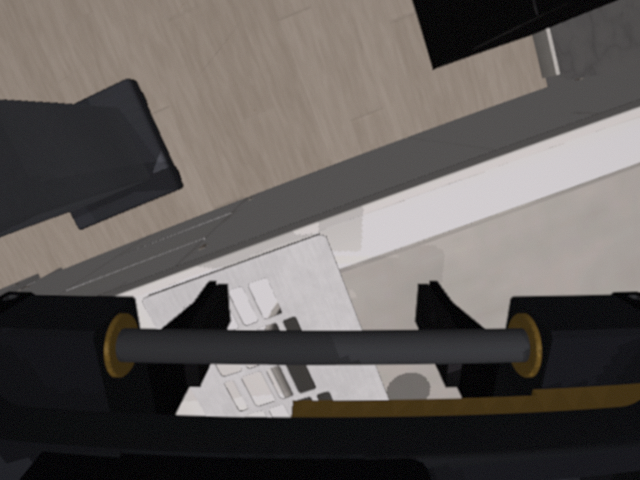

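The black key is at about (294,289) in the top image with its fork up-left at (283,263). The warmer is at about (400,200), with its hinge on the lower edge around y 237. The mat is at about (245,203), the dish at (193,306) and the shaker at (430,310). Next I zoom in.

```bash
cat > h.py <<'E'
from bench import *
import cv2, numpy as np
from scipy.spatial.transform import Rotation as Ro
from scipy.optimize import least_squares
def K(d): return np.array([[d["fx"],0,d["cx"]],[0,d["fy"],d["cy"]],[0,0,1.]])
def proj(d,X):
    return cv2.projectPoints(np.atleast_2d(np.float64(X)),cv2.Rodrigues(np.array(d["R"]))[0],np.float64(d["t"]),K(d),np.float64(d["D"]))[0].reshape(-1,2)
def unp(d,uv,z):
    p=cv2.undistortPoints(np.float64(uv).reshape(-1,1,2),K(d),np.float64(d["D"])).reshape(-1,2)
    R=np.array(d["R"]);t=np.array(d["t"]);c=-R.T@t
    r=np.c_[p,np.ones(len(p))]@R
    return c+r*((z-c[2])/r[:,2])[:,None]
def crop(d,x0,y0,x1,y1,f,name):
    im=d["frame"][y0:y1,x0:x1,::-1]
    cv2.imwrite("pics/"+name,cv2.resize(im,None,fx=f,fy=f,interpolation=cv2.INTER_CUBIC))
E
python3 - <<'E'
from h import *
t=get_image("top"); s=get_image("scene")
crop(t,340,145,460,260,6,"tw.png"); crop(t,265,250,330,325,8,"tk.png"); crop(t,180,145,310,260,5,"tm.png")
crop(s,350,220,530,345,4,"sw.png"); crop(s,245,265,345,325,6,"sk.png")
E
```

```text
(no output)
```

View pics/tw.png

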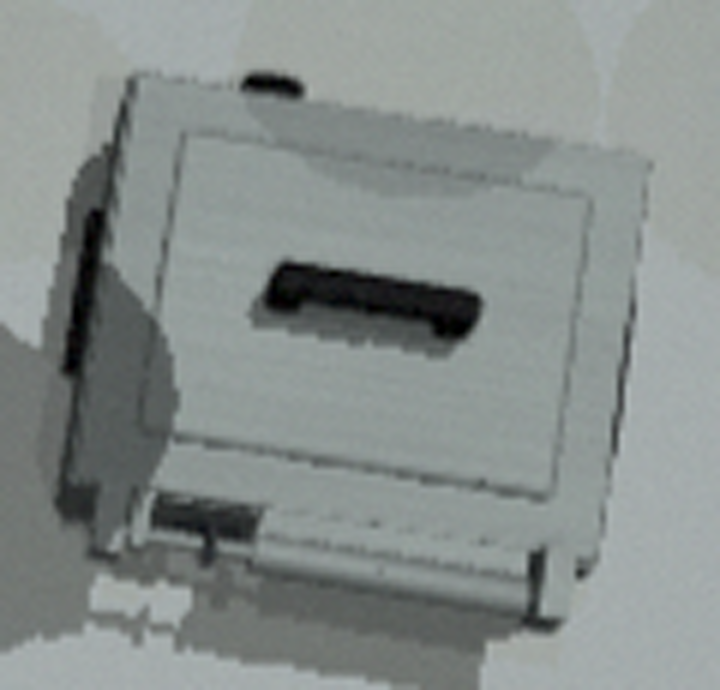

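View pics/tk.png

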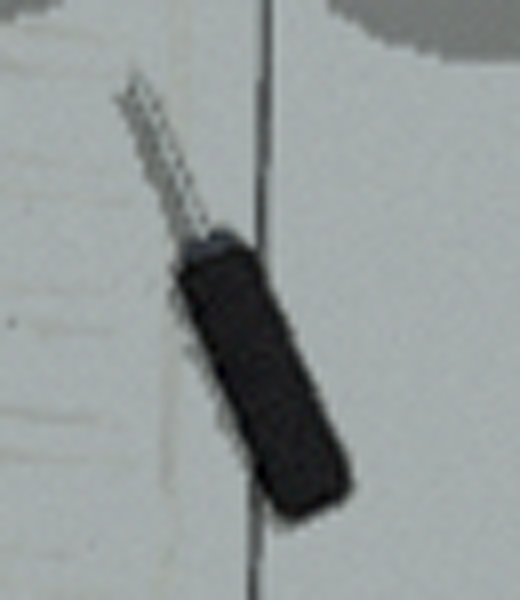

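View pics/tm.png

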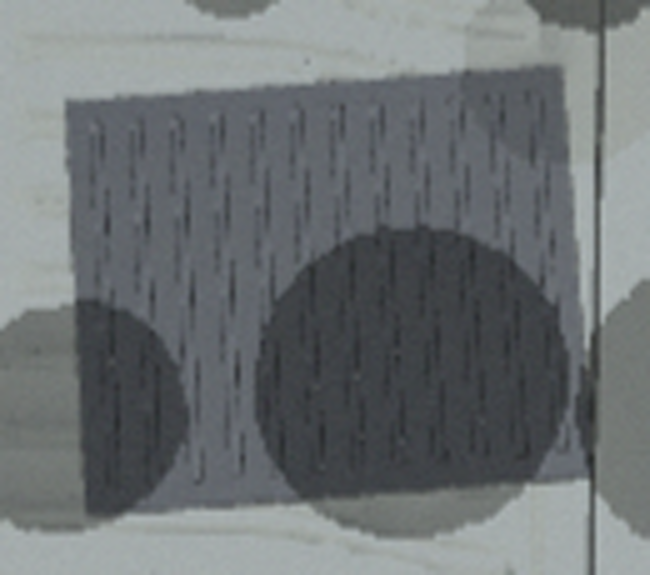

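View pics/sw.png

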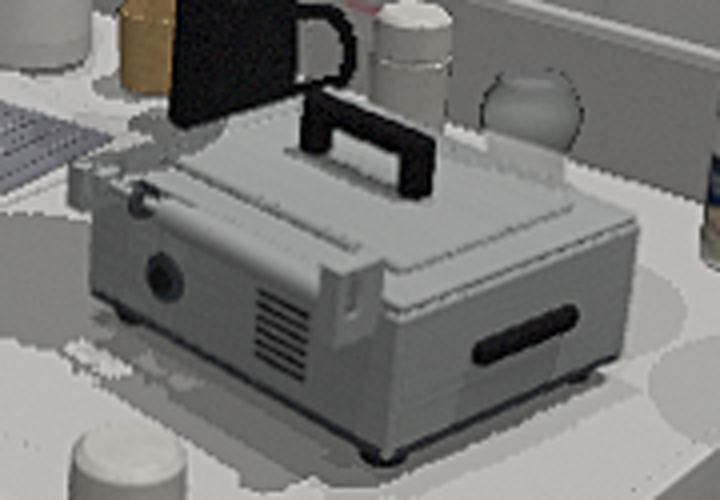

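View pics/sk.png

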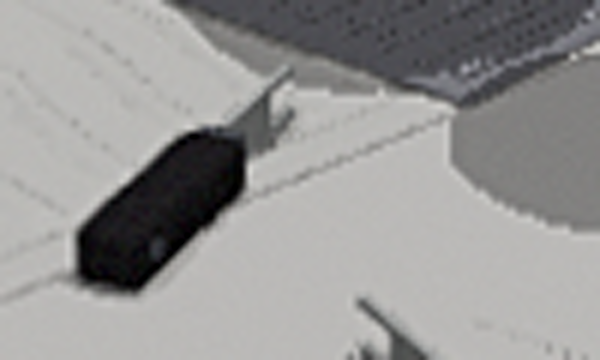

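Run:
```python
from h import *
t=get_image("top"); s=get_image("scene"); w=get_image("wrist"); st=get_state()
# key
k=np.array([[180,262],[262,250],[352,485],[285,522]])/8+[265,250]
print("key",unp(t,k,.018)); print("tip",unp(t,np.array([[130,80]])/8+[265,250],.022))
m=np.array([[66,100],[561,66],[590,478],[88,515]])/5+[180,145]
P=unp(t,m,.006);print("mat",P,P.mean(0),np.linalg.norm(P[0]-P[1]),np.linalg.norm(P[1]-P[2]))
l=np.array([[135,77],[650,160]])/6+[340,145]
P=unp(t,l,.087);print("lid far",P,np.linalg.norm(P[0]-P[1]))
hd=np.array([[272,280],[482,306]])/6+[340,145];P=unp(t,hd,.125);print("handle",P,P.mean(0),np.linalg.norm(P[0]-P[1]))
print("dish,shaker",unp(t,[[193,306],[430,310]],.02))
R0=Ro.from_rotvec(st["tool_rot"]).as_matrix();Rw=np.array(w["R"]);c=-Rw.T@np.array(w["t"])
print("tool R",R0,"cam in tool",R0.T@(c-st["position"]),"cam axes in tool",R0.T@Rw.T)
```

```text
key [[0.45827567 0.07183728 0.018     ]
 [0.46226473 0.04722222 0.018     ]
 [0.39223764 0.01886968 0.018     ]
 [0.38098497 0.03868609 0.018     ]]
tip [[0.51278988 0.08804688 0.022     ]]
mat [[0.7513321  0.31531496 0.006     ]
 [0.77399652 0.06789198 0.006     ]
 [0.56364802 0.04898539 0.006     ]
 [0.54124273 0.29409812 0.006     ]] [0.65755484 0.18157261 0.006     ] 0.2484588679503613 0.21119646911715229
lid far [[ 0.75241522 -0.10254966  0.087     ]
 [ 0.72228055 -0.30700737  0.087     ]] 0.20666653260876452
handle [[ 0.66082102 -0.15170613  0.125     ]
 [ 0.65209624 -0.23195363  0.125     ]] [ 0.65645863 -0.19182988  0.125     ] 0.080720403265344
dish,shaker [[ 0.39934025  0.29525297  0.02      ]
 [ 0.39767828 -0.27157539  0.02      ]]
tool R [[-9.37045289e-01  3.49207856e-01  6.48223225e-06]
 [ 3.49207850e-01  9.37045274e-01 -1.81588827e-04]
 [-6.94863902e-05 -1.67893309e-04 -9.99999983e-01]] cam in tool [ 0.07882746 -0.00039121 -0.16176783] cam axes in tool [[ 1.00450564e-03 -9.58232876e-01 -2.85987319e-01]
 [ 9.99999484e-01  1.00674423e-03  1.39200955e-04]
 [ 1.54529152e-04 -2.85987311e-01  9.58233392e-01]]
```

```bash
cat >> h.py <<'E'
def tgt(yaw_deg):  # tool-down, tool x at world yaw
    a=np.radians(yaw_deg);c,s=np.cos(a),np.sin(a)
    return np.array([[c,s,0],[s,-c,0],[0,0,-1.]])
def rel(p,Rt):
    st=get_state();R0=Ro.from_rotvec(st["tool_rot"]).as_matrix()
    d=R0.T@(np.array(p)-st["position"]);r=np.degrees(Ro.from_matrix(R0.T@Rt).as_rotvec())
    print("t",st["time"],"pos",st["position"].round(4),"shift",d.round(4),"rot",r.round(2),"rows",np.linalg.norm(d)/.0417,np.linalg.norm(r)/7.16)
E
python3 -c "
from h import *
rel([.452,.058,.18],tgt(26.2))
rel([.35,.35,.22],tgt(92))"
```

```text
t 0.4 pos [0.227  0.609  0.2224] shift [-0.4032 -0.4378  0.0425] rot [-0.0000e+00  1.0000e-02  1.3336e+02] rows 14.308726624388061 18.62585593647118
t 0.4 pos [0.227  0.609  0.2224] shift [-0.2057 -0.1998  0.0025] rot [-1.000e-02  1.000e-02  6.756e+01] rows 6.875916486875529 9.435911872658846
```

Call:
play_rows:
  series: [100,-0.206,-0.2,0.002,0,0,67,100,-0.206,-0.2,0.002,0,0,67,100,-0.206,-0.2,0.002,0,0,67,100,-0.206,-0.2,0.002,0,0,67,100,-0.206,-0.2,0.002,0,0,67,100,-0.206,-0.2,0.002,0,0,67,100,-0.206,-0.2,0.002,0,0,67,100,-0.206,-0.2,0.002,0,0,67,100,-0.206,-0.2,0.002,0,0,67,100,-0.206,-0.2,0.002,0,0,67]

```text
time: 1.23
position: [0.3508, 0.349, 0.221]
tool_rot: [-2.18, -2.262, -0.002]
ft_force: [-0.5, 0.8, 0.7]
grip_width: 1.001
```

```bash
python3 -c "
from h import *
rel([.452,.058,.18],tgt(26.2))"
```

```text
t 1.2333 pos [0.3508 0.349  0.221 ] shift [-0.2945  0.0904  0.0407] rot [-1.000e-02 -7.000e-02  6.591e+01] rows 7.452800635830805 9.205752941426699
```

Call:
play_rows:
  series: [100,-0.2945,0.0905,0.04,0,0,66,100,-0.2945,0.0905,0.04,0,0,66,100,-0.2945,0.0905,0.04,0,0,66,100,-0.2945,0.0905,0.04,0,0,66,100,-0.2945,0.0905,0.04,0,0,66,100,-0.2945,0.0905,0.04,0,0,66,100,-0.2945,0.0905,0.04,0,0,66,100,-0.2945,0.0905,0.04,0,0,66,100,-0.2945,0.0905,0.04,0,0,66,100,-0.2945,0.0905,0.04,0,0,66]

```text
time: 2.07
position: [0.4541, 0.0576, 0.1806]
tool_rot: [-3.061, -0.706, -0.001]
ft_force: [-1.1, 0.8, 0.4]
grip_width: 1.003
```

```bash
python3 -c "
from h import *
rel([.452,.058,.18],tgt(26.2));print(get_state()['joint_positions'])
w=get_image('wrist');cv2.imwrite('pics/w1.png',w['frame'][:,:,::-1])"
```

```text
t 2.0667 pos [0.4541 0.0576 0.1806] shift [-0.0017 -0.0013  0.0006] rot [-0.01 -0.02 -0.21] rows 0.05436267297652643 0.028977253344590836
[-0.64915902 -0.08527955  0.44585367  1.97722013  0.03847059  1.24125635
 -1.33427447]
```

View pics/w1.png

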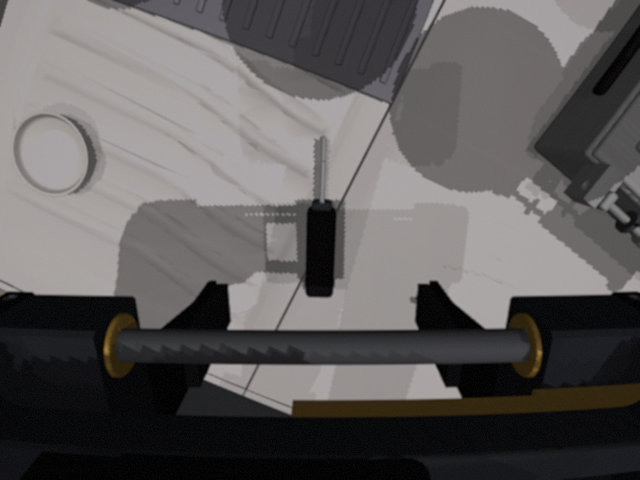

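The wrist view shows the key upright in the image. The tip is at (321,136), the handle front at row 202 and the back at row 296, centred on column 320.

```bash
python3 -c "
from h import *
w=get_image('wrist');crop(w,270,120,370,310,4,'w1k.png')
P=unp(w,[[321.8,136],[321,203],[319.5,280]],.022);print(P);d=P[0]-P[2];print(np.degrees(np.arctan2(d[1],d[0])),np.linalg.norm(P[0]-P[1]),np.linalg.norm(P[2]-P[1]))
Q=unp(w,[[307,230],[335,230]],.022);print(Q)
"
```

```text
[[0.51724328 0.09024934 0.022     ]
 [0.46744162 0.06642233 0.022     ]
 [0.40390363 0.03661374 0.022     ]]
25.3248697273895 0.05520807319877183 0.07018281878511136
[[0.4408585  0.06680148 0.022     ]
 [0.45157071 0.04512047 0.022     ]]
```

View pics/w1k.png

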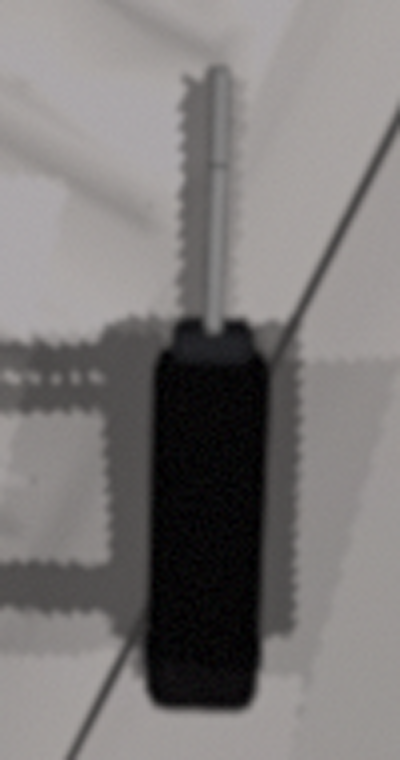

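```bash
python3 -c "
from h import *
w=get_image('wrist')
P=unp(w,[[324.5,136.5],[323,210],[321,280],[324.5,161]],.022);print(P)
d=P[1]-P[2];print(np.degrees(np.arctan2(d[1],d[0])));d=P[0]-P[2];print(np.degrees(np.arctan2(d[1],d[0])),np.linalg.norm(P[0]-P[3]))
u=d/np.linalg.norm(d); print('keymid',P[0]-84e-3*u,'grip',P[0]-70e-3*u)
g=P[0]-70e-3*u
rel([g[0],g[1],.004],tgt(np.degrees(np.arctan2(d[1],d[0]))))
"
```

```text
[[0.51762552 0.08897514 0.022     ]
 [0.46265686 0.06282392 0.022     ]
 [0.40451003 0.03572977 0.022     ]
 [0.50003704 0.08015182 0.022     ]]
24.98368356888808
25.20715842167993 0.019677535377823623
keymid [0.44162452 0.05320018 0.022     ] grip [0.45429135 0.05916267 0.022     ]
t 2.2167 pos [0.4538 0.0595 0.1807] shift [0.0002 0.0006 0.1767] rot [-0.01 -0.02  1.4 ] rows 4.237431969807096 0.1960569480793217
```

Call:
play_rows:
  series: [100,0,0.0005,0.1,0,0,1.4,100,0,0.0005,0.1,0,0,1.4,100,0,0.0005,0.13,0,0,1.4,100,0,0.0005,0.16,0,0,1.4,100,0,0.0005,0.17,0,0,1.4,100,0,0.0005,0.177,0,0,1.4,100,0,0.0005,0.177,0,0,1.4]
  force: 55

```text
time: 2.8
position: [0.454, 0.0593, 0.0035]
tool_rot: [3.065, 0.686, -0.001]
ft_force: [-0.3, 0.5, -0.2]
grip_width: 1.002
```

Call:
play_rows:
  series: [0,0,0,0,0,0,0,0,0,0,0,0,0,0,0,0,0,0,0,0,0,0,0,0,0,0,0,0,0,0,0,0,0,0,0,0,0,0,0,0,0,0]
  force: 55

```text
time: 3.3
position: [0.4543, 0.0593, 0.0041]
tool_rot: [-3.066, -0.684, -0.002]
ft_force: [-0.6, 0.4, -0.4]
grip_width: 0.633
```

Call:
play_rows:
  series: [0,0,0,0,0,0,0,0,0,0,0,0,0,0,0,0,0,0,0,0,0,0,0,0,0,0,0,0,0,0,0,0,0,0,0,0,0,0,0,0,0,0]
  force: 55

```text
time: 3.8
position: [0.454, 0.0591, 0.0035]
tool_rot: [3.066, 0.684, -0.0]
ft_force: [-1.0, -0.2, -0.2]
grip_width: 0.292
```

```bash
python3 -c "
from h import *
t=get_image('top')
n=unp(t,[[369,234]],.09)[0];print('neck',n)
a=np.radians(-8.4);x=np.array([np.cos(a),np.sin(a),0])
v=n-x*.13;v[2]=.17;print(v);rel(v,tgt(-8.4));
rel([.44,0,.17],tgt(8))
"
```

```text
neck [ 0.56806153 -0.11778753  0.09      ]
[ 0.43945613 -0.09879673  0.17      ]
t 3.85 pos [0.454  0.0591 0.0035] shift [-0.0803  0.1367 -0.1665] rot [ 0.    0.   33.56] rows 5.513013329525942 4.686752414320677
t 3.85 pos [0.454  0.0591 0.0035] shift [-0.0378  0.0475 -0.1665] rot [ 0.    0.   17.16] rows 4.249475154948891 2.396249624882024
```

Call:
play_rows:
  series: [0,0,0,-0.01,0,0,0,0,0,0,-0.04,0,0,0,0,-0.02,0.03,-0.08,0,0,7,0,-0.04,0.065,-0.12,0,0,14,0,-0.06,0.1,-0.15,0,0,21,0,-0.08,0.137,-0.166,0,0,28,0,-0.08,0.137,-0.166,0,0,33.5,0,-0.08,0.137,-0.166,0,0,33.5]

```text
time: 4.52
position: [0.4413, -0.1068, 0.1743]
tool_rot: [3.13, -0.25, 0.013]
ft_force: [0.7, -0.3, -1.1]
grip_width: 0.292
```

```bash
python3 -c "
from h import *
print(get_state())
w=get_image('wrist');cv2.imwrite('pics/w2.png',w['frame'][:,:,::-1])"
```

```text
{'time': 4.5167, 'joint_positions': array([-0.48465431, -0.11653054,  0.62832167,  2.00453167,  0.07334523,
        1.22401041, -1.61433876]), 'qd': array([-0.04026268,  0.03678409, -0.08039663,  0.06264141, -0.07672067,
       -0.04888122,  0.04371825]), 'joint_torque': array([ -0.68185201, -17.84147859,  -3.06110948, -29.62544739,
        -0.1994121 ,   0.51539619,  -0.33105536]), 'position': array([ 0.44134252, -0.10677041,  0.17434638]), 'tool_rot': array([ 3.13049071, -0.2503152 ,  0.01297677]), 'ft_force': array([ 0.71933811, -0.31699714, -1.06026528]), 'torque': array([-0.05867393,  0.08063669, -0.03315305]), 'grip_width': 0.29217811537848426}
```

View pics/w2.png

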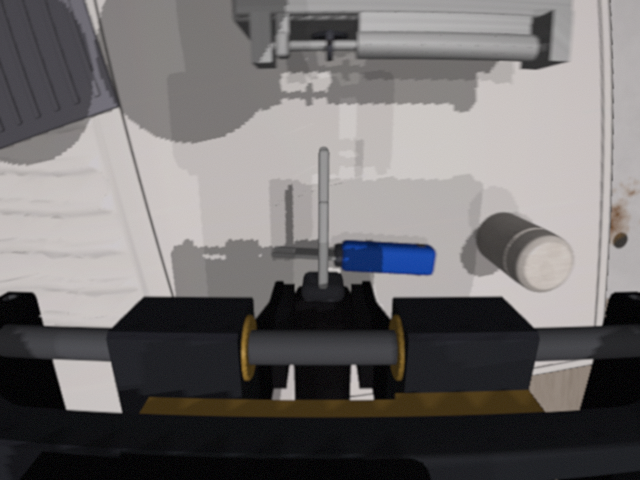

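The wrist view shows the key fork tip at (323,148) and the slot mark at (323,203). The hinge bar is at row ~45, the +y lug at (262,35) and the collar at (330,45).

```bash
python3 -c "
from h import *
w=get_image('wrist');crop(w,225,0,385,80,5,'w2h.png');crop(w,480,0,600,80,5,'w2h2.png')"
```

```text
(no output)
```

View pics/w2h.png

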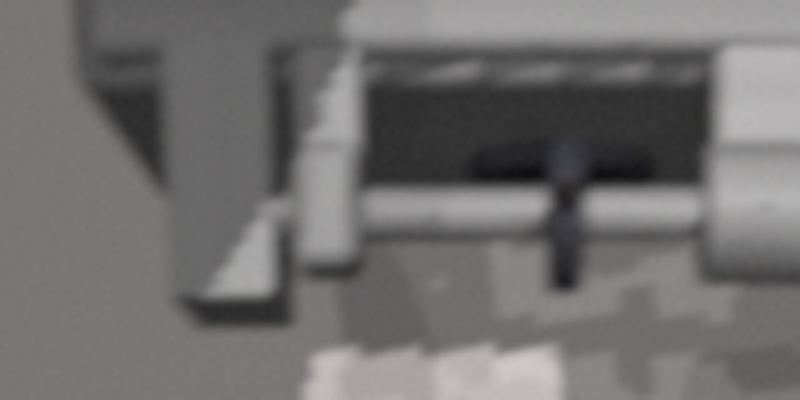

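View pics/w2h2.png

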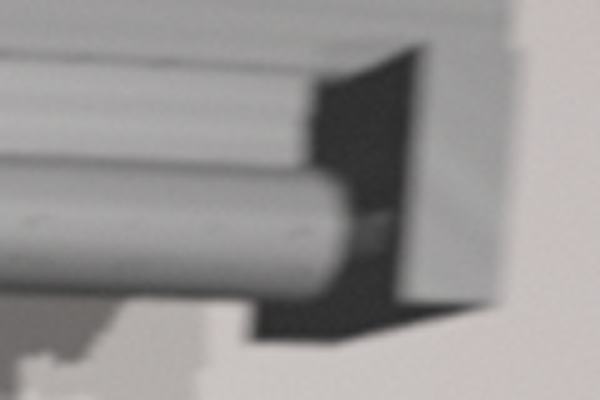

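```bash
python3 -c "
from h import *
w=get_image('wrist');st=get_state();print(st['position'],st['tool_rot'],st['time'])
cv2.imwrite('pics/w3.png',w['frame'][:,:,::-1])
pts=np.array([[225+401/5,42],[225+550/5,42],[225+360/5,42],[225+690/5,41.5]])
P=unp(w,pts,.09);print(P)
B=unp(w,[[368,55],[535,58.6]],.085);print(B);d=B[0]-B[1];print('yaw',np.degrees(np.arctan2(-d[0],d[1])))
print('tip/slot', unp(w,[[323,148],[323,203]],.1743+.0075+.011))
import os
"
```

```text
[ 0.43965574 -0.09862501  0.16982288] [-3.13203860e+00  2.28625829e-01 -6.07373461e-04] 4.6667
[[ 0.56699491 -0.10907951  0.09      ]
 [ 0.56441975 -0.12629422  0.09      ]
 [ 0.56772458 -0.10434195  0.09      ]
 [ 0.56237919 -0.14253526  0.09      ]]
[[ 0.55530125 -0.14516292  0.085     ]
 [ 0.54089452 -0.24783923  0.085     ]]
yaw -7.987148204956442
tip/slot [[ 0.50994368 -0.11114589  0.1928    ]
 [ 0.49021784 -0.10821968  0.1928    ]]
```

View pics/w3.png

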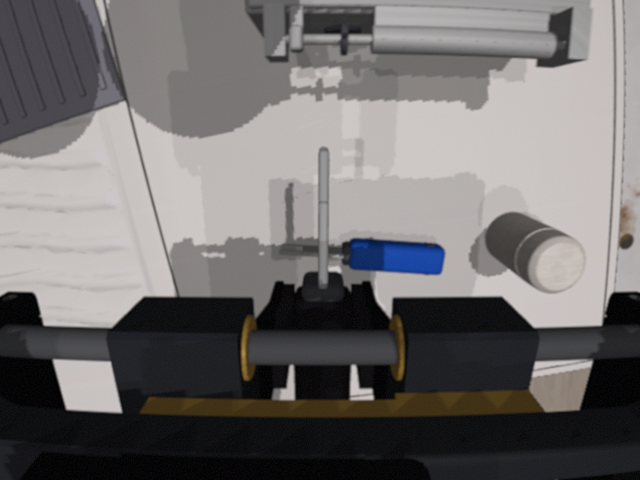

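```bash
python3 -c "
from h import *
w=get_image('wrist');st=get_state();print(st['position'],st['tool_rot'],st['time'])
np.savez('w4.npz',**w)
crop(w,240,0,400,80,5,'w4h.png');crop(w,480,0,600,80,5,'w4h2.png');crop(w,290,130,360,310,4,'w4k.png')"
```

```text
[ 0.43938253 -0.09781835  0.16918432] [-3.13272193e+00  2.25861992e-01  1.44521210e-03] 4.7167
```

View pics/w4h.png

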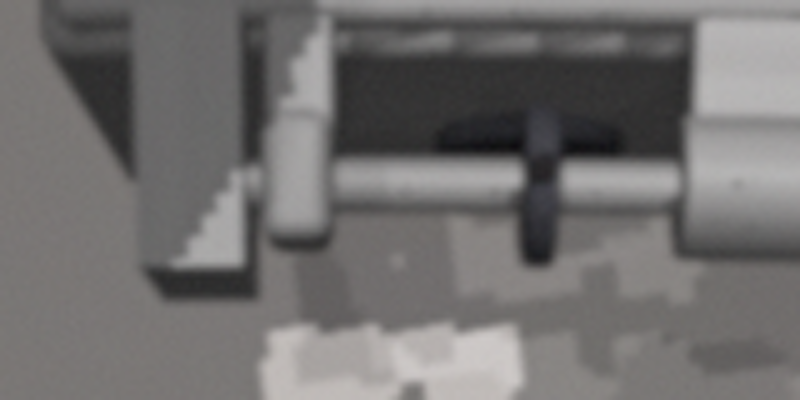

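View pics/w4h2.png

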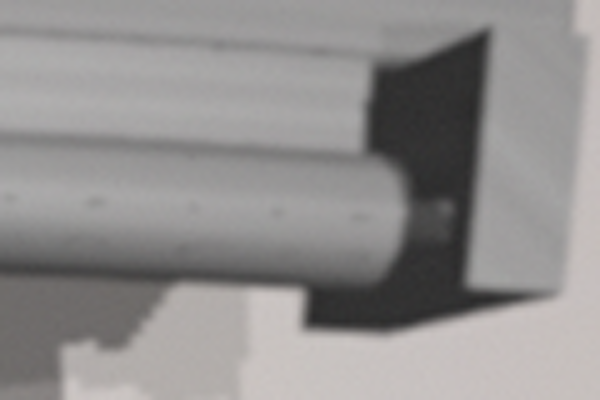

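View pics/w4k.png

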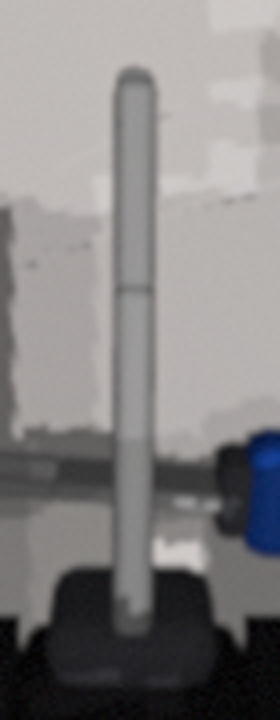

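```bash
python3 -c "
from h import *
w=dict(np.load('w4.npz'));st=get_state();z=st['position'][2]
print('pos',st['position'])
P=unp(w,[[307,36.4],[315.2,36.4],[344.4,36.6],[376,35.8]],.09);print('knuck face,neck,collar,barrel',P)
B=unp(w,[[378,50.3],[550,57]],.083);d=B[0]-B[1];print('yaw',np.degrees(np.arctan2(-d[0],d[1])))
a=np.radians(-8.2);X=np.array([np.cos(a),np.sin(a),0]);Y=np.array([-np.sin(a),np.cos(a),0])
Q=unp(w,[[323.5,147.5],[323.6,201.5],[323.5,280]],z+.0075+.011);print('tip,slot,base',Q);d=Q[0]-Q[2];print('blade yaw',np.degrees(np.arctan2(d[1],d[0])))
R0=Ro.from_rotvec(st['tool_rot']).as_matrix();print('tip in tool',R0.T@(Q[0]-st['position']),'tool x yaw',np.degrees(np.arctan2(R0[1,0],R0[0,0])))
s=(P[1]-Q[0]);print('neck-tip in X,Y',s@X,s@Y)
t=get_image('top');crop(t,335,220,400,260,10,'t5.png');s=get_image('scene');crop(s,355,240,425,300,10,'s5.png')
np.savez('t5.npz',**t);np.savez('s5.npz',**s)
"
```

```text
pos [ 0.43938253 -0.09781835  0.16918432]
knuck face,neck,collar,barrel [[ 0.56896738 -0.10868148  0.09      ]
 [ 0.56826873 -0.11338193  0.09      ]
 [ 0.56574602 -0.13011414  0.09      ]
 [ 0.56369389 -0.14834879  0.09      ]]
yaw -8.520554876456698
tip,slot,base [[ 0.50947859 -0.10956816  0.18768432]
 [ 0.4895722  -0.10672126  0.18768432]
 [ 0.45780244 -0.10208057  0.18768432]]
blade yaw -8.244462482640444
tip in tool [ 0.07103861  0.0015606  -0.01857004] tool x yaw -8.247496565773277
neck-tip in X,Y 0.05873304085256203 0.00461040110061712
```

View pics/t5.png

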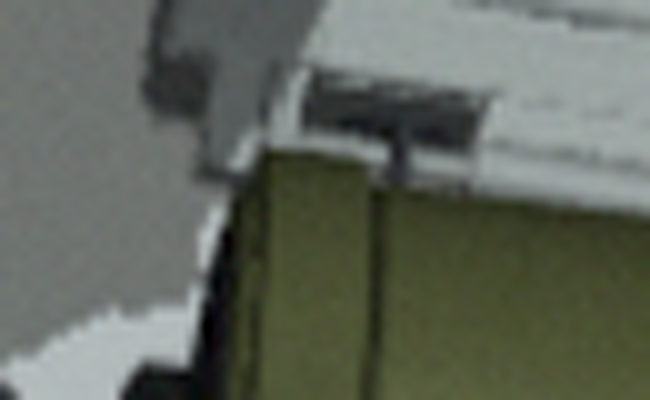

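View pics/s5.png

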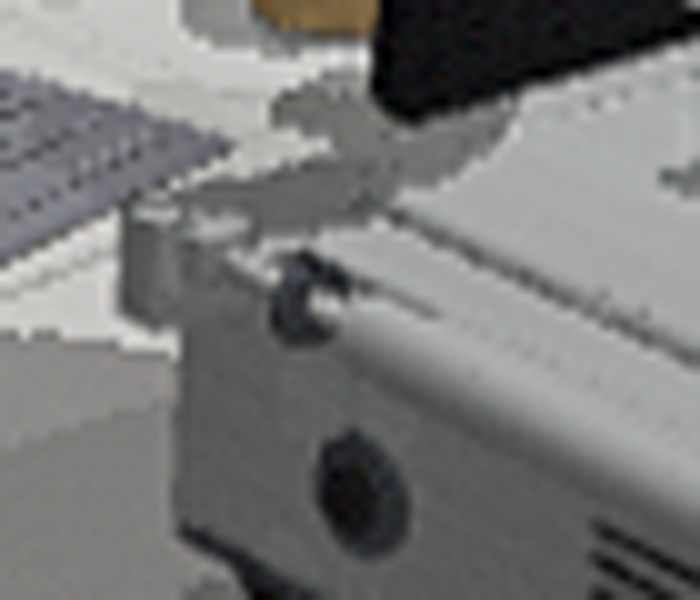

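```bash
python3 -c "
from h import *
a=np.radians(-8.4);X=np.array([np.cos(a),np.sin(a),0]);Y=np.array([-np.sin(a),np.cos(a),0])
p=np.array([.43938,-.09782,.0825])+X*.028+Y*.0016
rel(p,tgt(-8.4))"
```

```text
t 4.8167 pos [ 0.4393 -0.0975  0.1687] shift [ 0.0283 -0.0012  0.0862] rot [0.01 0.1  0.23] rows 2.1756213144870573 0.03463444208324918
```

Call:
play_rows:
  series: [0,0,0,0.03,0,0,0.2,0,0,-0.001,0.06,0,0,0.2,0,0.014,-0.001,0.08,0,0,0.2,0,0.028,-0.001,0.086,0,0,0.2,0,0.028,-0.001,0.086,0,0,0.2,0,0.028,-0.001,0.086,0,0,0.2]

```text
time: 5.32
position: [0.4671, -0.1012, 0.0826]
tool_rot: [3.132, -0.231, -0.005]
ft_force: [-0.5, 0.5, -1.6]
grip_width: 0.291
```

```bash
python3 -c "
from h import *
w=get_image('wrist');st=get_state();print(st['position'],st['tool_rot'],st['time'],st['ft_force'])
np.savez('w6.npz',**w);cv2.imwrite('pics/w6.png',w['frame'][:,:,::-1])
crop(w,230,30,430,180,4,'w6h.png')"
```

```text
[ 0.46714967 -0.10136844  0.08323926] [ 3.13235098e+00 -2.31628738e-01 -2.78134737e-03] 5.3667 [-1.07127857  0.12002701 -1.22141071]
```

View pics/w6.png

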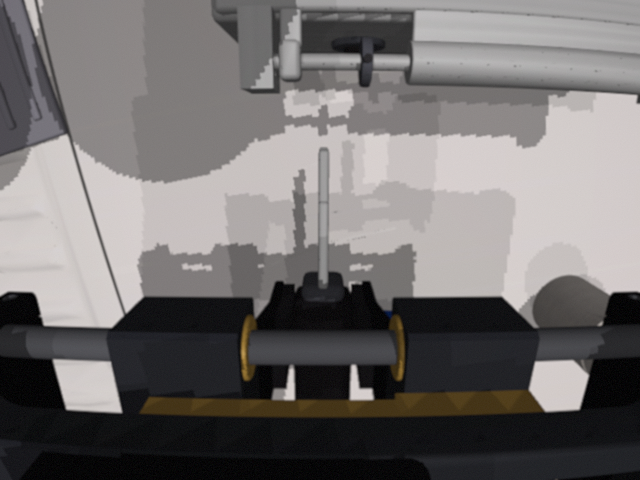

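View pics/w6h.png

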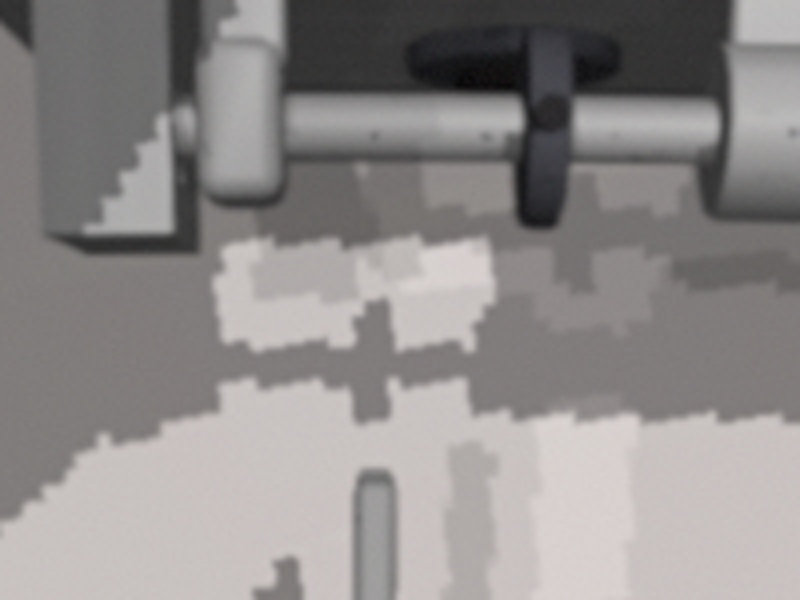

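```bash
python3 -c "
from h import *
w=dict(np.load('w6.npz'));st=get_state();p=st['position']
R0=Ro.from_rotvec(st['tool_rot']).as_matrix()
P=unp(w,[[301.3,62],[361.3,62.5],[410,62]],.09)
Q=unp(w,[[323.7,148],[323.7,280]],p[2]+.0185)
print('t',st['time'],p);print('in tool: knuckle,collar,barrel',(R0.T@(P-p).T).T,'tip,base',(R0.T@(Q-p).T).T)
d=P[0]-P[2];print(np.degrees(np.arctan2(-d[0],d[1])))
"
```

```text
t 5.3667 [ 0.46714967 -0.10136844  0.08323926]
in tool: knuckle,collar,barrel [[ 0.1016792  -0.00778678 -0.00694155]
 [ 0.10157817  0.01468061 -0.00692302]
 [ 0.10202322  0.03303283 -0.0069088 ]] tip,base [[ 0.07051089  0.00061336 -0.01862049]
 [ 0.01894166  0.00073051 -0.01853193]]
-7.975509989666706
```

Call:
play_rows:
  series: [0,0.012,0,0,0,0,0,0,0.022,0,0,0,0,0,0,0.032,0,0,0,0,0,0,0.039,0,0,0,0,0,0,0.0425,0,0,0,0,0,0,0.0425,0,0,0,0,0,0,0.0425,0,0,0,0,0]

```text
time: 5.95
position: [0.5093, -0.1081, 0.0837]
tool_rot: [-3.133, 0.234, 0.001]
ft_force: [-0.1, -0.3, -0.9]
grip_width: 0.292
```

```bash
python3 -c "
from h import *
w=get_image('wrist');st=get_state();print(st['position'],st['tool_rot'],st['time'],st['ft_force'],st['torque'])
np.savez('w7.npz',**w)
crop(w,230,80,430,230,4,'w7h.png');s=get_image('scene');crop(s,330,220,450,310,6,'s7.png')"
```

```text
[ 0.50909849 -0.10817174  0.08358777] [-3.13244728e+00  2.34042355e-01  7.75670902e-04] 6.0 [-0.45001308  0.0465741  -1.04748515] [-0.07772951  0.14413243 -0.02412159]
```

View pics/w7h.png

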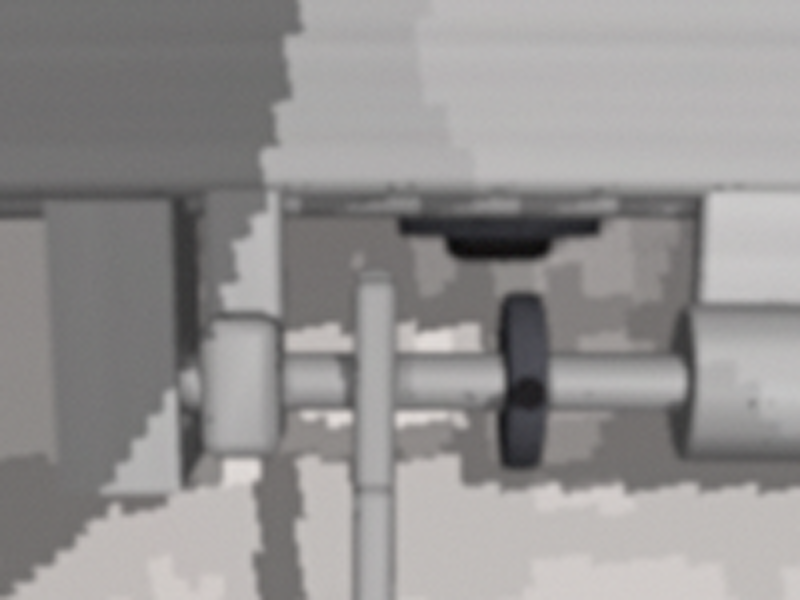

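View pics/s7.png

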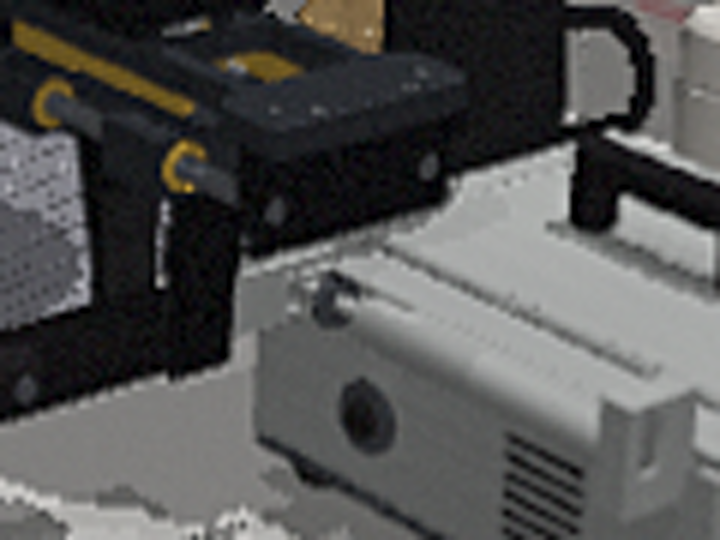

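The fork straddles the bar: blade at crop x 375, knuckle face at 280 and collar face at 503, so about 12 mm to the collar. I'll feel for it now.

Call:
play_rows:
  series: [0,0,0.004,0.0008,0,0,0,0,0,0.008,0.0008,0,0,0,0,0,0.01,0.0008,0,0,0,0,0,0.01,0.0008,0,0,0,0,0,0.01,0.0008,0,0,0]

```text
time: 6.47
position: [0.5081, -0.1185, 0.0828]
tool_rot: [-3.133, 0.235, -0.0]
ft_force: [0.7, 0.0, -0.9]
grip_width: 0.295
```

```bash
cat > st.py <<'E'
from h import *
st=get_state();p=st['position'];a=np.radians(-8.4)
X=np.array([np.cos(a),np.sin(a),0]);Y=np.array([-np.sin(a),np.cos(a),0])
print(st['time'],p.round(4),'Xw',(p@X).round(4),'Yw',(p@Y).round(4),'F X,Y,z',(st['ft_force']@X).round(2),(st['ft_force']@Y).round(2),st['ft_force'][2].round(2),'T',st['torque'].round(2),st['tool_rot'].round(4))
E
python3 st.py
```

```text
6.4667 [ 0.5081 -0.1185  0.0828] Xw 0.52 Yw -0.043 F X,Y,z 0.68 0.13 -0.88 T [-0.07  0.12  0.06] [-3.1328e+00  2.3500e-01 -1.0000e-04]
```

Call:
play_rows:
  series: [0,0,0.002,0,0,0,0,0,0,0.004,0,0,0,0,0,0,0.005,0,0,0,0,0,0,0.005,0,0,0,0]

```text
time: 6.8
position: [0.5077, -0.1224, 0.0827]
tool_rot: [-3.132, 0.233, -0.0]
ft_force: [0.9, 3.2, -1.3]
grip_width: 0.293
```

```bash
python3 st.py
```

```text
6.8 [ 0.5077 -0.1224  0.0827] Xw 0.5201 Yw -0.0469 F X,Y,z 0.46 3.31 -1.3 T [0.64 0.02 0.22] [-3.132e+00  2.327e-01 -3.000e-04]
```

Call:
play_rows:
  series: [0,0,0.002,0,0,0,0,0,0,0.004,0,0,0,0,0,0,0.005,0,0,0,0,0,0,0.005,0,0,0,0,0,0,0.005,0,0,0,0]

```text
time: 7.22
position: [0.5069, -0.1277, 0.0827]
tool_rot: [-3.132, 0.233, -0.0]
ft_force: [0.9, 5.0, -0.8]
grip_width: 0.293
```

```bash
python3 st.py;python3 -c "
from h import *
w=get_image('wrist');np.savez('w8.npz',**w)
crop(w,230,80,430,230,4,'w8h.png')"
```

```text
7.2167 [ 0.5069 -0.1277  0.0827] Xw 0.5201 Yw -0.0523 F X,Y,z 0.18 5.08 -0.76 T [ 1.04 -0.14  0.3 ] [-3.1324e+00  2.3340e-01 -4.0000e-04]
```

View pics/w8h.png

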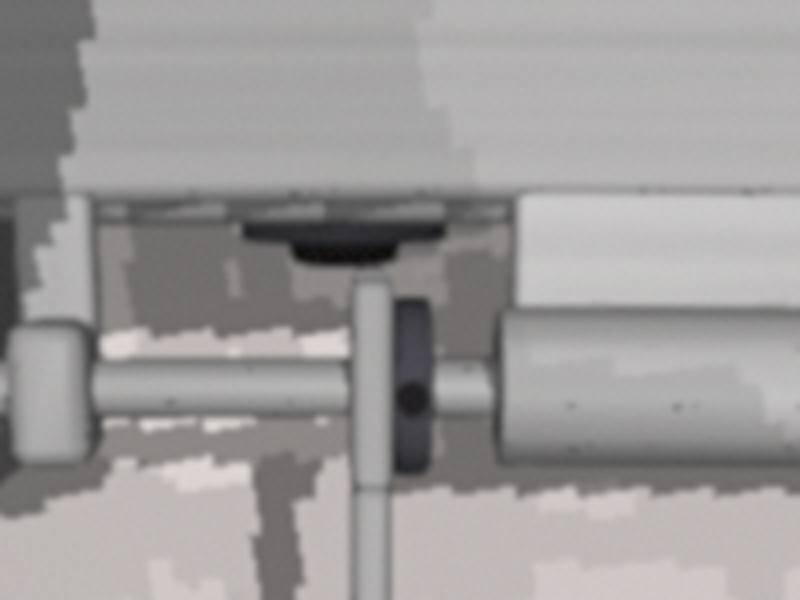

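The collar gap to the barrel shrank from 142 to 60 crop px, which is about 9 mm of travel. I'm going finer now.

Call:
play_rows:
  series: [0,0,0.0005,0,0,0,0,0,0,0.001,0,0,0,0,0,0,0.001,0,0,0,0,0,0,0.001,0,0,0,0]

```text
time: 7.6
position: [0.5068, -0.1286, 0.0828]
tool_rot: [-3.132, 0.233, -0.0]
ft_force: [1.2, 5.8, -0.8]
grip_width: 0.292
```

```bash
python3 st.py
```

```text
7.6 [ 0.5068 -0.1286  0.0828] Xw 0.5202 Yw -0.0532 F X,Y,z 0.33 5.91 -0.76 T [ 1.06 -0.16  0.31] [-3.1325e+00  2.3320e-01 -4.0000e-04]
```

Call:
play_rows:
  series: [0,0,0.0005,0,0,0,0,0,0,0.001,0,0,0,0,0,0,0.001,0,0,0,0,0,0,0.001,0,0,0,0]

```text
time: 7.93
position: [0.5067, -0.1295, 0.0828]
tool_rot: [-3.132, 0.233, -0.0]
ft_force: [1.0, 5.1, -1.4]
grip_width: 0.294
```

```bash
python3 st.py
```

```text
7.9333 [ 0.5067 -0.1295  0.0828] Xw 0.5201 Yw -0.0541 F X,Y,z 0.19 5.23 -1.42 T [ 1.09 -0.15  0.34] [-3.1323e+00  2.3300e-01 -4.0000e-04]
```

Call:
play_rows:
  series: [0,0,0.0005,0,0,0,0,0,0,0.001,0,0,0,0,0,0,0.001,0,0,0,0,0,0,0.001,0,0,0,0]

```text
time: 8.27
position: [0.5065, -0.1303, 0.0828]
tool_rot: [-3.132, 0.233, -0.0]
ft_force: [1.6, 4.9, -1.3]
grip_width: 0.294
```

```bash
python3 st.py;python3 -c "
from h import *
w=get_image('wrist');np.savez('w9.npz',**w)
crop(w,170,80,370,230,4,'w9h.png')"
```

```text
8.2667 [ 0.5065 -0.1303  0.0828] Xw 0.5201 Yw -0.0549 F X,Y,z 0.92 5.05 -1.26 T [ 1.22 -0.21  0.37] [-3.1321e+00  2.3280e-01 -4.0000e-04]
```

View pics/w9h.png

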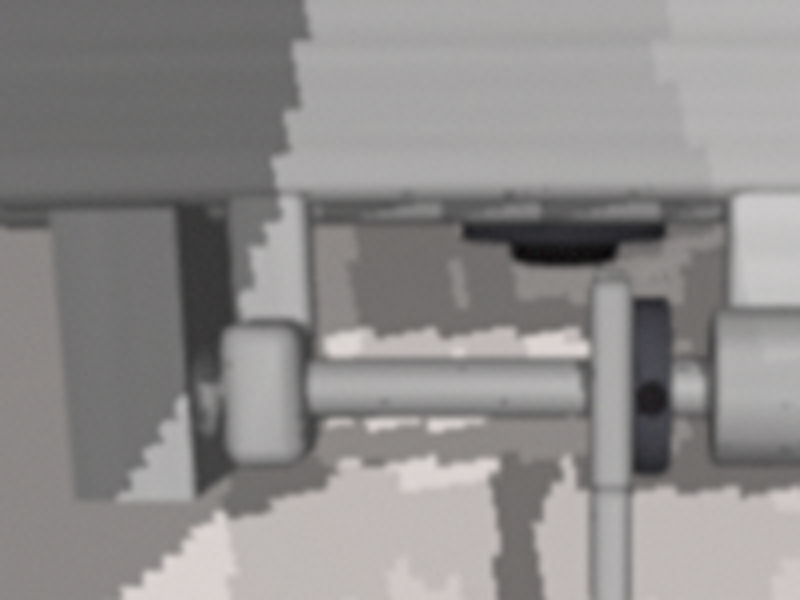

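Call:
play_rows:
  series: [0,0,0.0005,0,0,0,0,0,0,0.001,0,0,0,0,0,0,0.001,0,0,0,0,0,0,0.001,0,0,0,0]

```text
time: 8.65
position: [0.5065, -0.1304, 0.0828]
tool_rot: [-3.131, 0.231, -0.0]
ft_force: [1.7, 7.6, -1.8]
grip_width: 0.291
```

```bash
python3 st.py
```

```text
8.65 [ 0.5065 -0.1304  0.0828] Xw 0.5201 Yw -0.055 F X,Y,z 0.56 7.77 -1.84 T [ 1.52 -0.25  0.41] [-3.1313e+00  2.3140e-01 -1.0000e-04]
```

Call:
play_rows:
  series: [0,0,0.0005,0,0,0,0,0,0,0.001,0,0,0,0,0,0,0.001,0,0,0,0,0,0,0.001,0,0,0,0]

```text
time: 8.98
position: [0.5065, -0.1306, 0.0827]
tool_rot: [-3.13, 0.23, -0.0]
ft_force: [1.8, 8.4, -0.6]
grip_width: 0.295
```

```bash
python3 st.py;python3 -c "
from h import *
w=get_image('wrist');np.savez('w10.npz',**w)
crop(w,170,80,370,230,4,'w10h.png')"
```

```text
8.9833 [ 0.5065 -0.1306  0.0827] Xw 0.5201 Yw -0.0552 F X,Y,z 0.52 8.62 -0.59 T [ 1.82 -0.23  0.55] [-3.1304e+00  2.3010e-01 -1.0000e-04]
```

View pics/w10h.png

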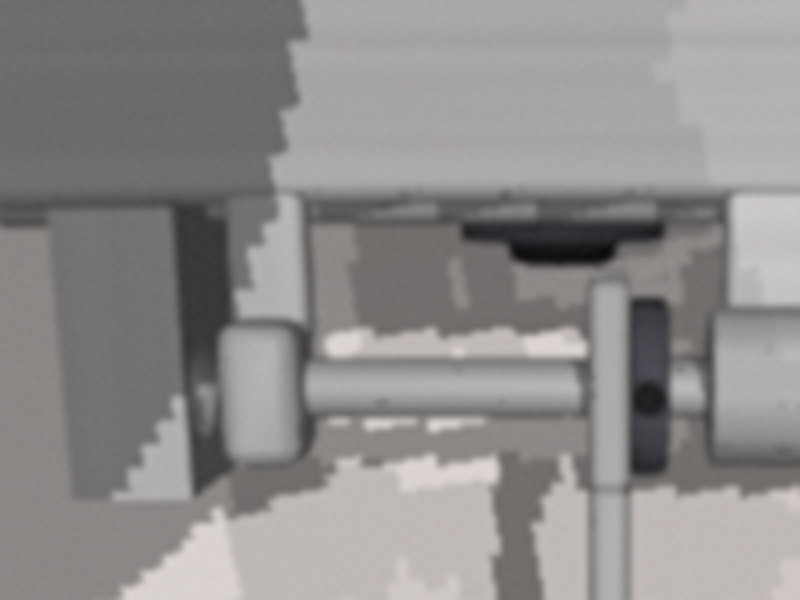

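Call:
play_rows:
  series: [0,0,0.0005,0,0,0,0,0,0,0.001,0,0,0,0,0,0,0.0015,0,0,0,0,0,0,0.0015,0,0,0,0]

```text
time: 9.37
position: [0.5065, -0.1308, 0.0827]
tool_rot: [-3.129, 0.228, 0.0]
ft_force: [2.3, 9.7, -0.5]
grip_width: 0.294
```

```bash
python3 st.py;python3 -c "
from h import *
w=get_image('wrist');np.savez('w10.npz',**w)
crop(w,175,150,255,210,9,'w11h.png')"
```

```text
9.3667 [ 0.5065 -0.1308  0.0827] Xw 0.5201 Yw -0.0554 F X,Y,z 0.82 9.92 -0.46 T [ 2.44 -0.31  0.67] [-3.1291  0.2283  0.    ]
```

View pics/w11h.png

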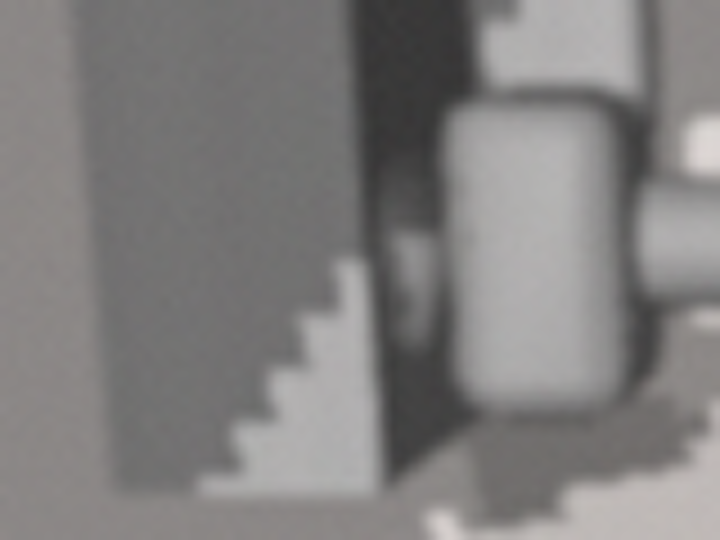

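Call:
play_rows:
  series: [0,0,0,-0.002,0,0,0,0,0,0,-0.004,0,0,0,0,0,0,-0.006,0,0,0,0,0,0,-0.006,0,0,0]

```text
time: 9.75
position: [0.5058, -0.1308, 0.0881]
tool_rot: [-3.129, 0.229, 0.002]
ft_force: [2.8, 9.9, -5.9]
grip_width: 0.296
```

```bash
python3 st.py
```

```text
9.75 [ 0.5058 -0.1308  0.0881] Xw 0.5195 Yw -0.0555 F X,Y,z 1.32 10.19 -5.9 T [ 2.35 -0.38  0.6 ] [-3.1293e+00  2.2850e-01  1.9000e-03]
```

```bash
python3 -c "
from h import *
w=get_image('wrist');np.savez('w12.npz',**w)
crop(w,165,120,365,230,4,'w12h.png');s=get_image('scene');crop(s,360,235,420,285,10,'s12.png')"; python3 st.py
```

```text
9.85 [ 0.5059 -0.1308  0.088 ] Xw 0.5195 Yw -0.0555 F X,Y,z 1.31 10.21 -5.36 T [ 2.37 -0.38  0.65] [-3.1293e+00  2.2840e-01  1.8000e-03]
```

View pics/w12h.png

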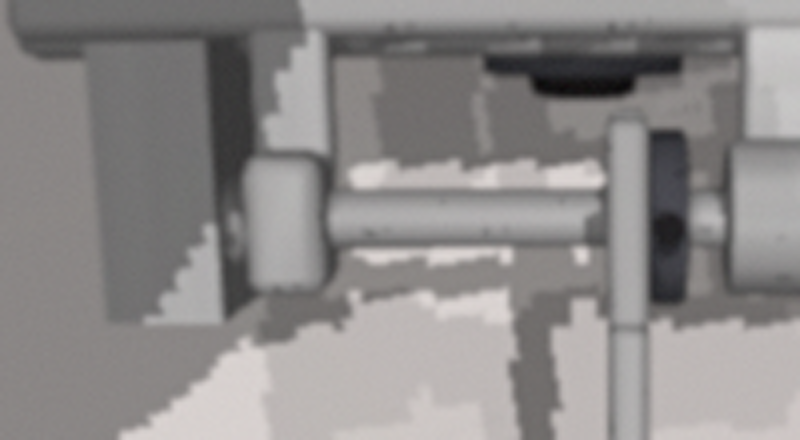

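View pics/s12.png

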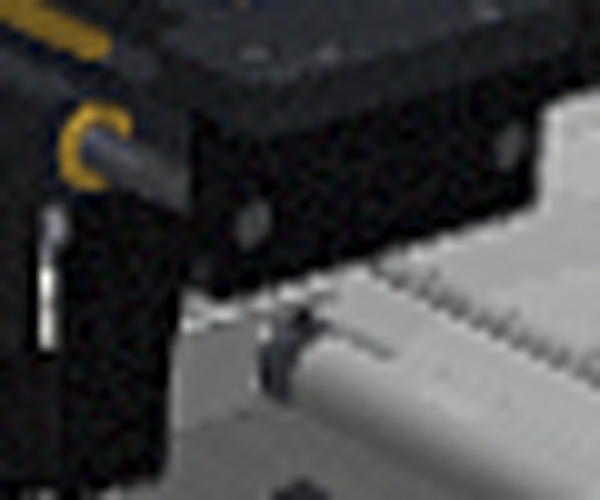

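```bash
python3 -c "
from h import *
a=np.radians(-8.4);X=np.array([np.cos(a),np.sin(a),0]);Y=np.array([-np.sin(a),np.cos(a),0])
A=dict(np.load('w10.npz'));B=dict(np.load('w12.npz'))
f=lambda P:np.c_[P@X,P@Y].round(4).tolist()
print('lug',f(unp(A,[[217.2,204.4]],.097)),f(unp(B,[[220.7,200]],.097)))
for z in (.09,.093,.096): print(z,'A',f(unp(A,[[224.4,195.5],[245,195.5]],z)),'B',f(unp(B,[[226.2,193],[246.7,193]],z)))
crop(A,175,120,265,220,8,'A.png');crop(B,175,120,265,220,8,'B.png')
"
```

```text
lug [[0.5688, -0.0144]] [[0.569, -0.0145]]
0.09 A [[0.5711, -0.0157], [0.5711, -0.0242]] B [[0.5707, -0.0152], [0.5707, -0.0239]]
0.093 A [[0.5717, -0.0165], [0.5716, -0.0248]] B [[0.5712, -0.0159], [0.5712, -0.0245]]
0.096 A [[0.5722, -0.0173], [0.5722, -0.0254]] B [[0.5717, -0.0167], [0.5717, -0.0251]]
```

View pics/A.png

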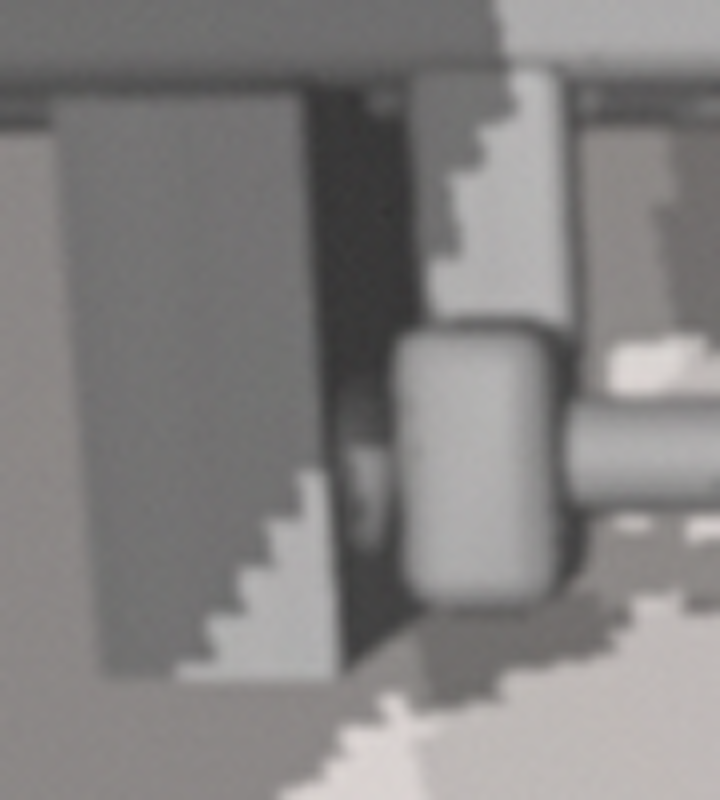

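View pics/B.png

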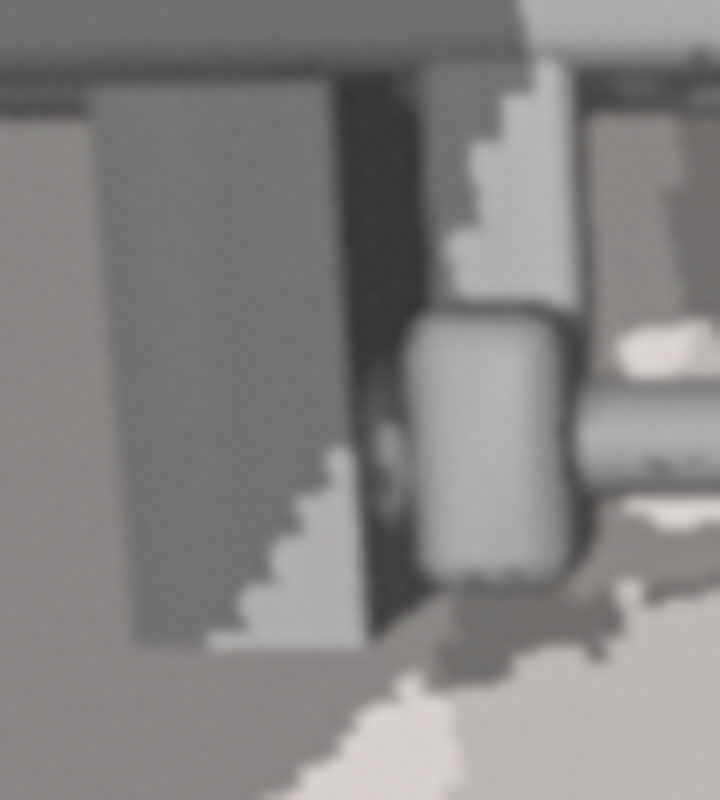

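Call:
play_rows:
  series: [0,0,0,-0.001,0,0,0,0,0,0,-0.002,0,0,0,0,0,0,-0.002,0,0,0]

```text
time: 10.1
position: [0.5057, -0.1308, 0.0899]
tool_rot: [-3.129, 0.228, 0.002]
ft_force: [3.3, 9.9, -5.9]
grip_width: 0.295
```

```bash
python3 st.py
```

```text
10.1 [ 0.5057 -0.1308  0.0899] Xw 0.5194 Yw -0.0555 F X,Y,z 1.84 10.29 -5.93 T [ 2.39 -0.37  0.6 ] [-3.1293e+00  2.2840e-01  2.5000e-03]
```

```bash
python3 -c "
from h import *
w=get_image('wrist');np.savez('w13.npz',**w)
crop(w,175,120,265,220,8,'C.png');crop(w,290,130,360,310,4,'C2.png')"
```

```text
(no output)
```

View pics/C.png

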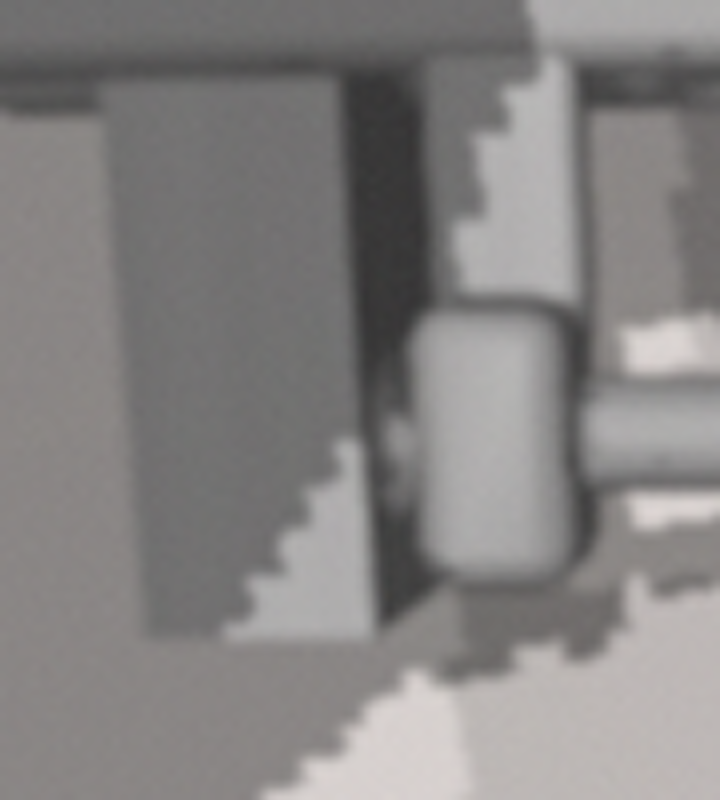

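View pics/C2.png

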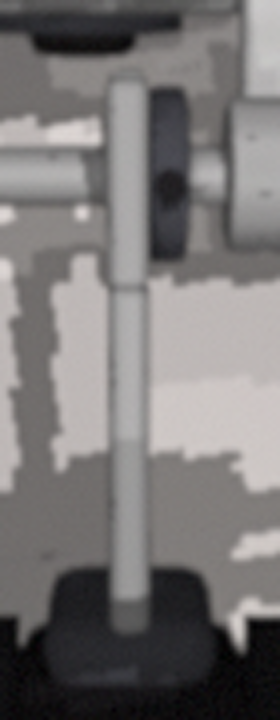

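```bash
python3 -c "
from h import *
a=np.radians(-8.4);X=np.array([np.cos(a),np.sin(a),0]);Y=np.array([-np.sin(a),np.cos(a),0])
f=lambda P:np.c_[P@X,P@Y].round(4).tolist()
for n,lug,kn in (('w10',(217.2,204.4),[[224.4,195.3],[244.3,195.3]]),('w12',(220.7,200.5),[[226.2,193],[246,193]]),('w13',(222.2,199.4),[[226.9,192.2],[246.7,192.2]])):
  d=dict(np.load(n+'.npz'));print(n,f(unp(d,[lug],.097)),f(unp(d,kn,.09)),f(unp(d,kn,.094)))
# predicted tip/slot rows vs droop
d=dict(np.load('w13.npz'));
from h import *
st=get_state();p=st['position'];R0=Ro.from_rotvec(st['tool_rot']).as_matrix()
for deg in (0,1,2,3,4,5):
  r=np.radians(deg);pt=[]
  for x in (.0705,.0515,.010):
    v=np.array([x*np.cos(r)+.0185*np.sin(-r)*-0, .0006, -.0185+x*np.sin(r)]); pt.append(p+R0@v)
  print(deg,proj(d,pt).round(1)[:,1])
"
```

```text
w10 [[0.5688, -0.0144]] [[0.5712, -0.0157], [0.5712, -0.0239]] [[0.5719, -0.0167], [0.5719, -0.0247]]
w12 [[0.5688, -0.0145]] [[0.5707, -0.0152], [0.5707, -0.0236]] [[0.5714, -0.0162], [0.5713, -0.0244]]
w13 [[0.5688, -0.0147]] [[0.5706, -0.015], [0.5705, -0.0235]] [[0.5712, -0.016], [0.5712, -0.0243]]
0 [148.1 199.4 299.7]
1 [147.9 199.  299.6]
2 [147.8 198.6 299.4]
3 [147.8 198.3 299.2]
4 [147.8 198.  299.1]
5 [147.9 197.8 298.9]
```

Call:
play_rows:
  series: [0,0,0,-0.0015,0,0,0,0,0,0,-0.003,0,0,0,0,0,0,-0.004,0,0,0,0,0,0,-0.004,0,0,0]

```text
time: 10.48
position: [0.5056, -0.1307, 0.0938]
tool_rot: [-3.129, 0.228, 0.003]
ft_force: [3.4, 10.5, -5.0]
grip_width: 0.296
```

```bash
python3 st.py; python3 -c "
from h import *
w=get_image('wrist');np.savez('w14.npz',**w)
crop(w,165,110,365,230,4,'D.png');s=get_image('scene');crop(s,340,225,460,315,6,'s14.png')"
```

```text
10.4833 [ 0.5056 -0.1307  0.0938] Xw 0.5193 Yw -0.0554 F X,Y,z 1.87 10.93 -5.0 T [ 2.47 -0.3   0.59] [-3.1292e+00  2.2840e-01  2.7000e-03]
```

View pics/D.png

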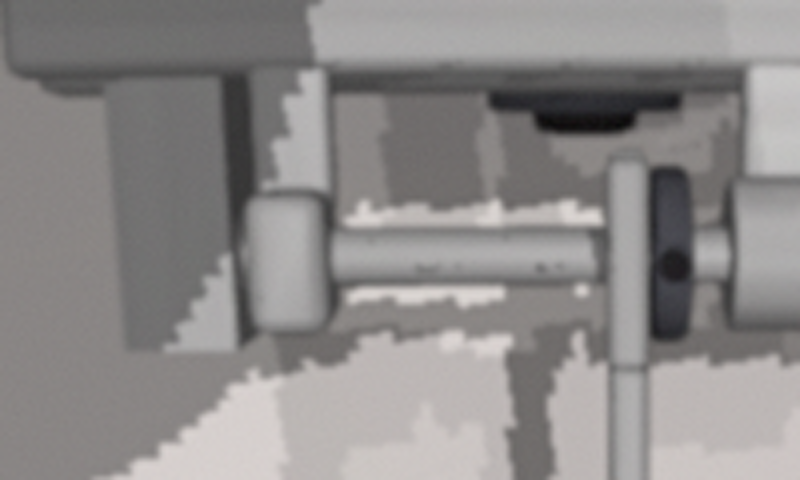

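View pics/s14.png

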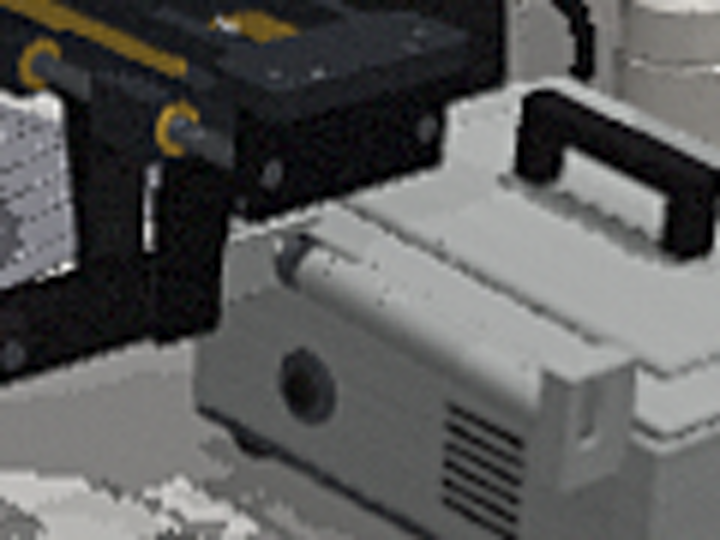

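The lid corner is now visibly rising: the knuckle overlaps the lug in the view, and the force isn't climbing. I'll keep lifting.

Call:
play_rows:
  series: [0,0,0,-0.0015,0,0,0,0,0,0,-0.003,0,0,0,0,0,0,-0.0045,0,0,0,0,0,0,-0.006,0,0,0,0,0,0,-0.006,0,0,0,0,0,0,-0.006,0,0,0]

```text
time: 11.08
position: [0.5055, -0.1307, 0.0998]
tool_rot: [-3.129, 0.228, 0.003]
ft_force: [3.4, 9.7, -6.2]
grip_width: 0.291
```

```bash
python3 st.py; python3 -c "
from h import *
w=get_image('wrist');np.savez('w15.npz',**w)
crop(w,165,110,365,230,4,'E.png');s=get_image('scene');crop(s,340,225,460,315,6,'s15.png')"
```

```text
11.0833 [ 0.5055 -0.1307  0.0998] Xw 0.5192 Yw -0.0555 F X,Y,z 1.99 10.11 -6.23 T [ 2.46 -0.27  0.66] [-3.1292e+00  2.2840e-01  3.0000e-03]
```

View pics/E.png

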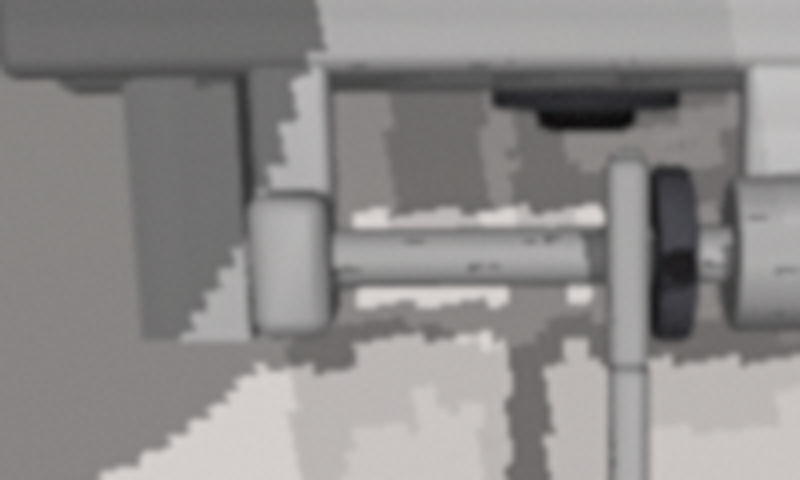

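View pics/s15.png

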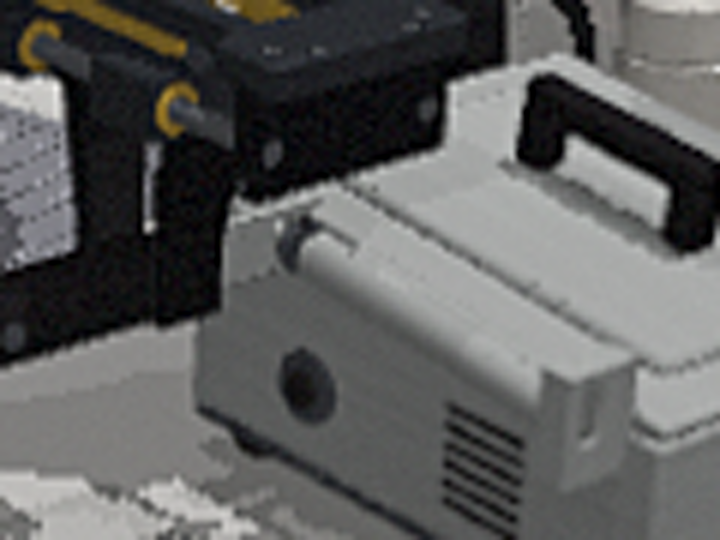

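```bash
python3 -c "
from h import *
s=get_image('scene')
a=np.radians(-8.4);X=np.array([np.cos(a),np.sin(a),0]);Y=np.array([-np.sin(a),np.cos(a),0])
# collar initial position and final
c0=np.array([.5657,-.132,.09]);
for dy in (0,-10,-11.5):
  for dz in (0,8,10,12,14): print(dy,dz,proj(s,c0+Y*dy/1e3+[0,0,dz/1e3]).round(1))
crop(s,375,250,405,280,20,'s16.png')
d=dict(np.load('s5.npz'));crop(d,375,250,405,280,20,'s16a.png')
"
```

```text
0 0 [[385.6 270.1]]
0 8 [[385.8 266.3]]
0 10 [[385.8 265.4]]
0 12 [[385.9 264.4]]
0 14 [[385.9 263.5]]
-10 0 [[389.1 271.9]]
-10 8 [[389.3 268.1]]
-10 10 [[389.3 267.1]]
-10 12 [[389.4 266.1]]
-10 14 [[389.4 265.2]]
-11.5 0 [[389.6 272.2]]
-11.5 8 [[389.8 268.3]]
-11.5 10 [[389.8 267.4]]
-11.5 12 [[389.9 266.4]]
-11.5 14 [[389.9 265.4]]
```

View pics/s16.png

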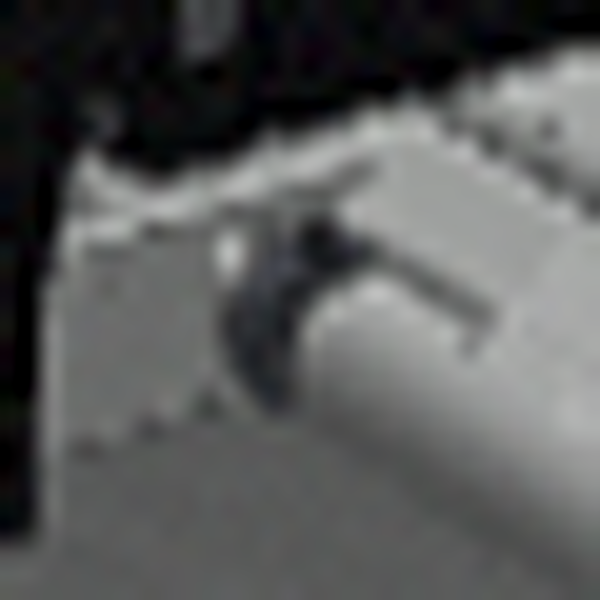

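View pics/s16a.png

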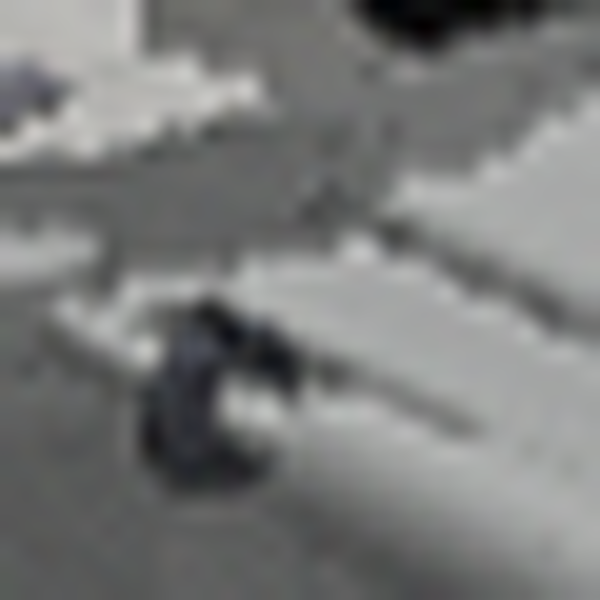

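Call:
play_rows:
  series: [0,0,0,-0.001,0,0,0,0,0,0,-0.002,0,0,0,0,0,-0.003,-0.002,0,0,0,0,0,-0.006,-0.002,0,0,0,0,0,-0.009,-0.002,0,0,0,0,0,-0.012,-0.002,0,0,0,0,0,-0.015,-0.002,0,0,0,0,0,-0.017,-0.002,0,0,0,0,0,-0.017,-0.002,0,0,0]

```text
time: 11.98
position: [0.5079, -0.119, 0.1027]
tool_rot: [3.131, -0.236, -0.001]
ft_force: [0.2, 0.6, -3.7]
grip_width: 0.293
```

```bash
python3 st.py; python3 -c "
from h import *
w=get_image('wrist');np.savez('w17.npz',**w)
crop(w,200,110,400,230,4,'F.png')"
```

```text
11.9833 [ 0.5079 -0.119   0.1027] Xw 0.5198 Yw -0.0435 F X,Y,z 0.08 0.62 -3.7 T [ 0.02  0.31 -0.01] [ 3.131e+00 -2.356e-01 -7.000e-04]
```

View pics/F.png

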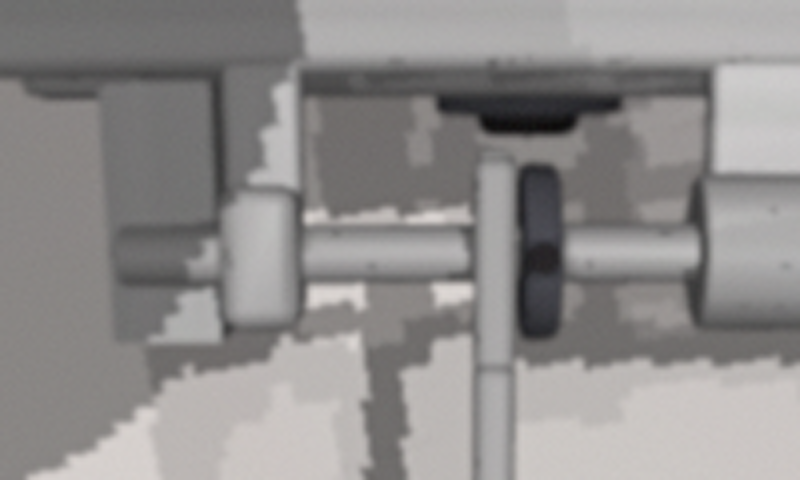

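The pin (crop x 115–215, y 250) now lies over the top of the lug. I'll lower it onto the lug and withdraw.

Call:
play_rows:
  series: [0,0,-0.002,0.002,0,0,0,0,0,-0.003,0.004,0,0,0,0,0,-0.003,0.006,0,0,0,0,0,-0.003,0.007,0,0,0,0,0,-0.003,0.007,0,0,0]

```text
time: 12.45
position: [0.5087, -0.1149, 0.0957]
tool_rot: [3.133, -0.234, -0.0]
ft_force: [-0.4, -0.9, -1.2]
grip_width: 0.292
```

```bash
python3 st.py; python3 -c "
from h import *
w=get_image('wrist');np.savez('w18.npz',**w)
crop(w,200,110,400,230,4,'G.png')"
```

```text
12.45 [ 0.5087 -0.1149  0.0957] Xw 0.52 Yw -0.0393 F X,Y,z -0.25 -0.96 -1.21 T [-0.12  0.22 -0.14] [ 3.1328e+00 -2.3440e-01 -2.0000e-04]
```

View pics/G.png

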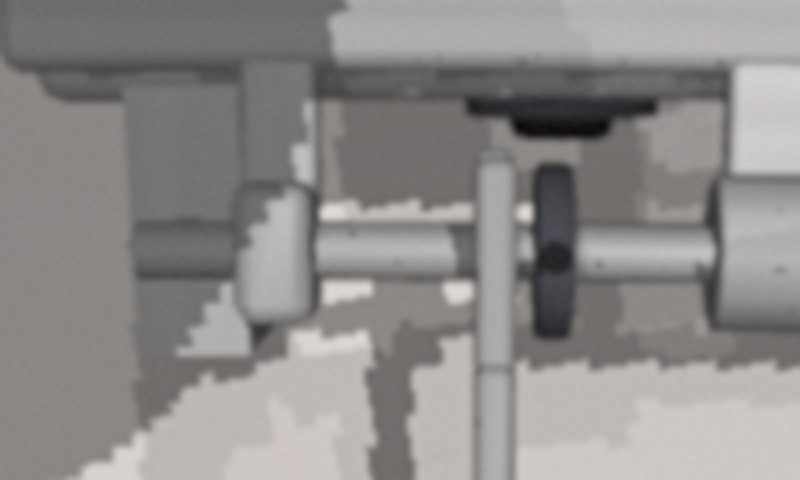

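Call:
play_rows:
  series: [0,-0.005,0,0,0,0,0,0,-0.012,0,0,0,0,0,0,-0.02,0,0,0,0,0,0,-0.03,0,0,0,0,0,0,-0.045,0,0,0,0,0,0,-0.06,0,0,0,0,0,0,-0.06,0,0,0,0,0]

```text
time: 13.08
position: [0.446, -0.105, 0.0954]
tool_rot: [-3.13, 0.234, 0.004]
ft_force: [-0.7, -0.1, -2.4]
grip_width: 0.289
```

```bash
python3 st.py; python3 -c "
from h import *
w=get_image('wrist');np.savez('w19.npz',**w);cv2.imwrite('pics/w19.png',w['frame'][:,:,::-1])
s=get_image('scene');crop(s,340,210,500,330,5,'s19.png')"
```

```text
13.0833 [ 0.446  -0.105   0.0954] Xw 0.4566 Yw -0.0388 F X,Y,z -0.66 -0.2 -2.43 T [-0.06  0.15  0.03] [-3.1305  0.2337  0.0042]
```

View pics/w19.png

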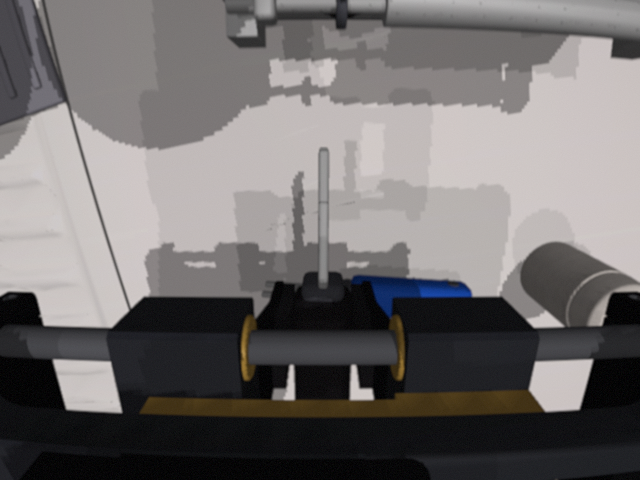

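View pics/s19.png

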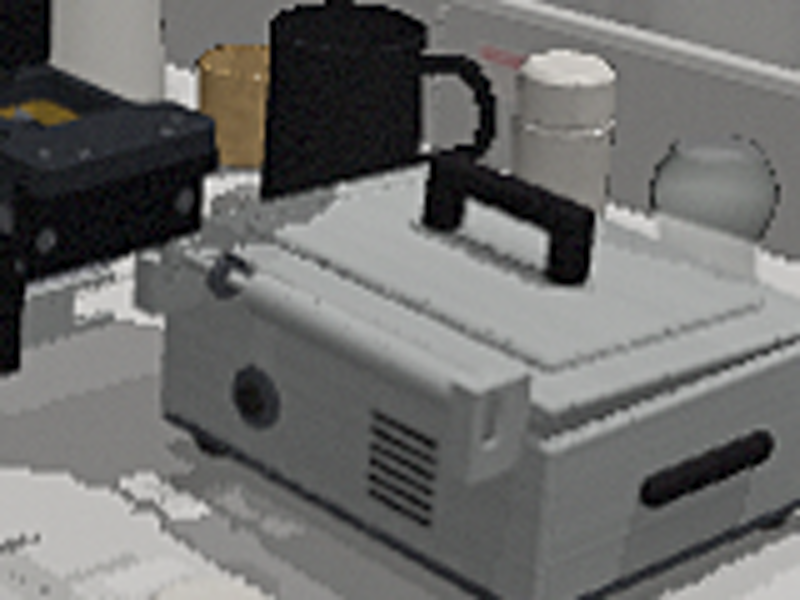

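```bash
python3 -c "
from h import *
rel([.45,.05,.03],tgt(-8.4))"
```

```text
t 13.1833 pos [ 0.4493 -0.1053  0.0962] shift [-0.0224 -0.1536  0.0664] rot [-0.09 -0.07 -0.12] rows 4.048776000687481 0.023277383773714255
```

Call:
play_rows:
  series: [0,-0.005,-0.03,0,0,0,0,0,-0.01,-0.065,0.01,0,0,0,0,-0.015,-0.1,0.03,0,0,0,0,-0.022,-0.13,0.05,0,0,0,0,-0.022,-0.15,0.066,0,0,0,0,-0.022,-0.154,0.08,0,0,0,0,-0.022,-0.154,0.087,0,0,0,0,-0.022,-0.154,0.09,0,0,0,0,-0.022,-0.154,0.09,0,0,0]

```text
time: 13.93
position: [0.4506, 0.0487, 0.0055]
tool_rot: [3.132, -0.236, -0.001]
ft_force: [-1.0, 0.5, -1.2]
grip_width: 0.295
```

```bash
python3 st.py
```

```text
13.9333 [0.4506 0.0487 0.0055] Xw 0.4387 Yw 0.114 F X,Y,z -1.04 0.34 -1.17 T [-0.03  0.14  0.01] [ 3.1317e+00 -2.3600e-01 -9.0000e-04]
```

Down 1.5 mm more, then release.

Call:
play_rows:
  series: [0,0,0,0.0015,0,0,0,0,0,0,0.0015,0,0,0,40,0,0,0.0015,0,0,0,60,0,0,0.0015,0,0,0,70,0,0,0.0015,0,0,0,70,0,0,0.0015,0,0,0,70,0,0,0.0015,0,0,0,70,0,0,0.0015,0,0,0]

```text
time: 14.6
position: [0.4506, 0.0498, 0.0044]
tool_rot: [-3.133, 0.234, -0.0]
ft_force: [0.3, -0.1, -0.1]
grip_width: 0.646
```

```bash
python3 st.py
```

```text
14.6 [0.4506 0.0498 0.0044] Xw 0.4385 Yw 0.1151 F X,Y,z 0.35 -0.06 -0.06 T [-0.04  0.15 -0.  ] [-3.1327e+00  2.3390e-01 -4.0000e-04]
```

```bash
python3 -c "
from h import *
rel([.45,.05,.15],tgt(-8.4));rel([.655,-.19,.23],tgt(81.6))"
```

```text
t 14.6 pos [0.4506 0.0498 0.0044] shift [-6.000e-04 -1.000e-04 -1.456e-01] rot [-0.01 -0.01 -0.14] rows 3.492263099402422 0.0197866770288899
t 14.6 pos [0.4506 0.0498 0.0044] shift [ 0.2378  0.2068 -0.2256] rot [ 0.000e+00 -2.000e-02 -9.014e+01] rows 9.293247601696335 12.589461272338275
```

Call:
play_rows:
  series: [70,0,0,-0.03,0,0,0,70,0,0,-0.07,0,0,0,70,0,0,-0.11,0,0,-7,70,0.02,0.017,-0.14,0,0,-14,70,0.04,0.035,-0.17,0,0,-21,70,0.065,0.055,-0.2,0,0,-28,70,0.09,0.08,-0.225,0,0,-35,70,0.12,0.105,-0.225,0,0,-42,70,0.15,0.13,-0.225,0,0,-49,70,0.18,0.155,-0.225,0,0,-56]

```text
time: 15.43
position: [0.5962, -0.1184, 0.2303]
tool_rot: [-2.906, -1.193, -0.003]
ft_force: [-0.4, 0.4, 0.5]
grip_width: 0.698
```

```bash
python3 -c "
from h import *
rel([.655,-.19,.23],tgt(81.6));print(get_state()['joint_positions'])
t=get_image('top');crop(t,240,230,340,330,6,'t20.png')"
```

```text
t 15.4333 pos [ 0.5962 -0.1184  0.2303] shift [-0.0085  0.0923  0.0004] rot [  0.07  -0.09 -36.95] rows 2.222233095504053 5.159952634047359
[-0.40927687  0.25922936  0.67775708  1.57461092 -0.16618904  1.36447304
 -0.5053845 ]
```

View pics/t20.png

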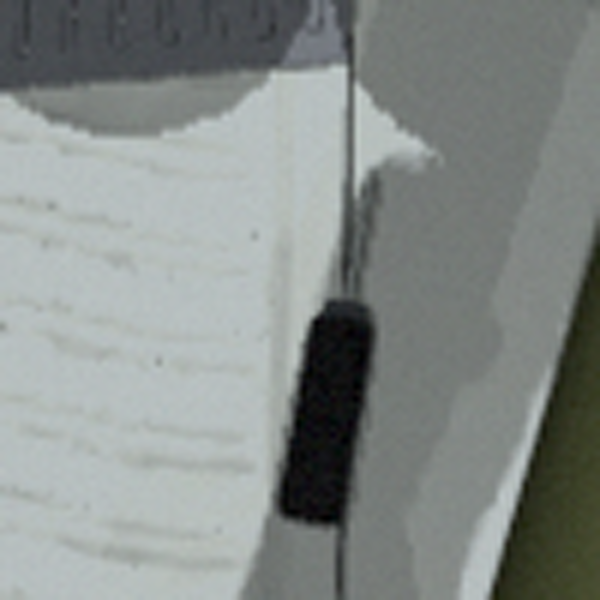

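The key lies flat on the bare worktop. Handle centre is at about (295,298) in the top image, and the fork stops short of the mat.

Call:
play_rows:
  series: [70,-0.003,0.03,0,0,0,-7,70,-0.006,0.06,0,0,0,-14,70,-0.0085,0.092,0,0,0,-21,70,-0.0085,0.092,0,0,0,-28,70,-0.0085,0.092,0,0,0,-35,70,-0.0085,0.092,0,0,0,-37,70,-0.0085,0.092,0,0,0,-37,70,-0.0085,0.092,0,0,0,-37]

```text
time: 16.15
position: [0.6527, -0.1895, 0.2291]
tool_rot: [-2.386, -2.043, 0.0]
ft_force: [0.1, 0.5, 0.3]
grip_width: 0.701
```

```bash
python3 -c "
from h import *
rel([.655,-.19,.23],tgt(81.6))
w=get_image('wrist');np.savez('w21.npz',**w);cv2.imwrite('pics/w21.png',w['frame'][:,:,::-1])"
```

```text
t 16.15 pos [ 0.6527 -0.1895  0.2291] shift [-0.0001  0.0023 -0.0009] rot [-0.03 -0.01 -0.44] rows 0.060459302333388115 0.062150869575756613
```

View pics/w21.png

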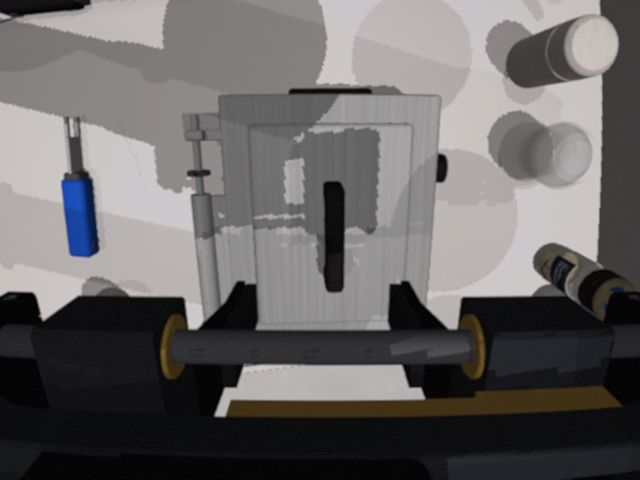

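```bash
python3 -c "
from h import *
w=dict(np.load('w21.npz'))
crop(w,180,85,450,330,3,'w21c.png')
P=unp(w,[[333.2,183],[334.3,291]],.130);print(P,P.mean(0),np.linalg.norm(P[0]-P[1]))
d=P[0]-P[1];print(np.degrees(np.arctan2(d[1],d[0])))
c=P.mean(0);rel([c[0],c[1],.108],tgt(82))
"
```

```text
[[ 0.66595771 -0.15001051  0.13      ]
 [ 0.65521385 -0.22902959  0.13      ]] [ 0.66058578 -0.18952005  0.13      ] 0.07974613452728979
82.25723884636197
t 16.2 pos [ 0.6527 -0.1894  0.2292] shift [0.0011 0.0078 0.1212] rot [-0.02 -0.01 -0.83] rows 2.9132494632526864 0.11543252694344444
```

View pics/w21c.png

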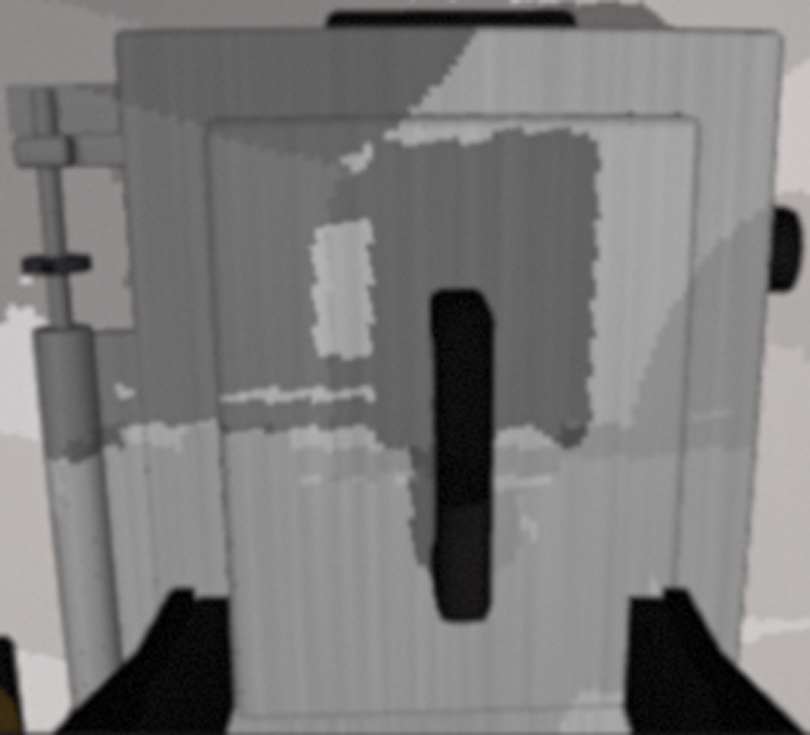

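Call:
play_rows:
  series: [70,0.001,0.008,0.035,0,0,-0.8,70,0.001,0.008,0.07,0,0,-0.8,70,0.001,0.008,0.1,0,0,-0.8,70,0.001,0.008,0.115,0,0,-0.8,70,0.001,0.008,0.1215,0,0,-0.8,70,0.001,0.008,0.1215,0,0,-0.8]

```text
time: 16.7
position: [0.6599, -0.1891, 0.1061]
tool_rot: [-2.368, -2.06, 0.003]
ft_force: [-0.1, -0.2, 0.5]
grip_width: 0.697
```

```bash
python3 st.py; python3 -c "
from h import *
w=get_image('wrist');cv2.imwrite('pics/w22.png',w['frame'][:,:,::-1])"
```

```text
16.7 [ 0.6599 -0.1891  0.1061] Xw 0.6805 Yw -0.0907 F X,Y,z -0.1 -0.17 0.47 T [-0.07  0.05  0.  ] [-2.3684 -2.0601  0.003 ]
```

View pics/w22.png

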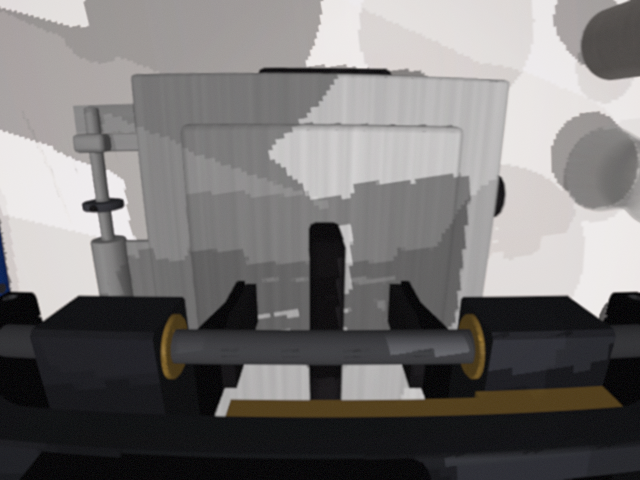

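Call:
play_rows:
  series: [70,0,0.0017,0,0,0,0,40,0,0.0017,0,0,0,0,20,0,0.0017,0,0,0,0,0,0,0.0017,0,0,0,0,0,0,0.0017,0,0,0,0,0,0,0.0017,0,0,0,0,0,0,0.0017,0,0,0,0,0,0,0.0017,0,0,0,0,0,0,0.0017,0,0,0,0,0,0,0.0017,0,0,0,0]
  force: 45

```text
time: 17.58
position: [0.6618, -0.1902, 0.1079]
tool_rot: [-2.369, -2.061, 0.002]
ft_force: [-2.5, 0.2, 2.3]
grip_width: 0.157
```

```bash
python3 st.py
```

```text
17.5833 [ 0.6618 -0.1902  0.1079] Xw 0.6825 Yw -0.0915 F X,Y,z -2.5 -0.12 2.27 T [ 0.02  0.73 -0.1 ] [-2.3693e+00 -2.0607e+00  1.6000e-03]
```

Call:
play_rows:
  series: [0,0,0,-0.0015,0,0,0,0,0,0,-0.003,0,0,0,0,0,0,-0.0045,0,0,0,0,0,0,-0.0045,0,0,0]

```text
time: 17.92
position: [0.6617, -0.19, 0.1114]
tool_rot: [-2.369, -2.061, 0.002]
ft_force: [-2.2, 1.5, -5.5]
grip_width: 0.156
```

```bash
python3 st.py; python3 -c "
from h import *
w=get_image('wrist');cv2.imwrite('pics/w23.png',w['frame'][:,:,::-1])
s=get_image('scene');crop(s,345,210,505,330,5,'s23.png')"
```

```text
17.9167 [ 0.6617 -0.19    0.1114] Xw 0.6823 Yw -0.0913 F X,Y,z -2.41 1.17 -5.46 T [-0.01  0.45 -0.19] [-2.3690e+00 -2.0605e+00  2.1000e-03]
```

View pics/s23.png

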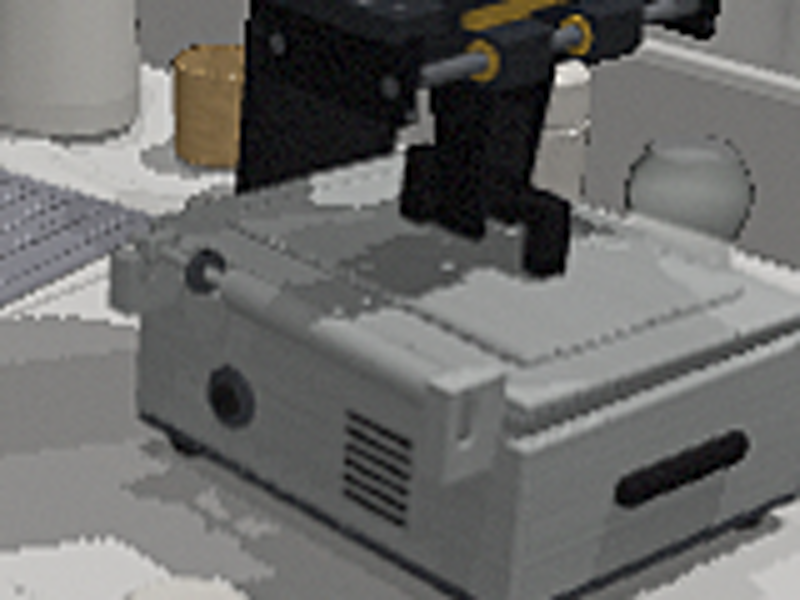

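View pics/w23.png

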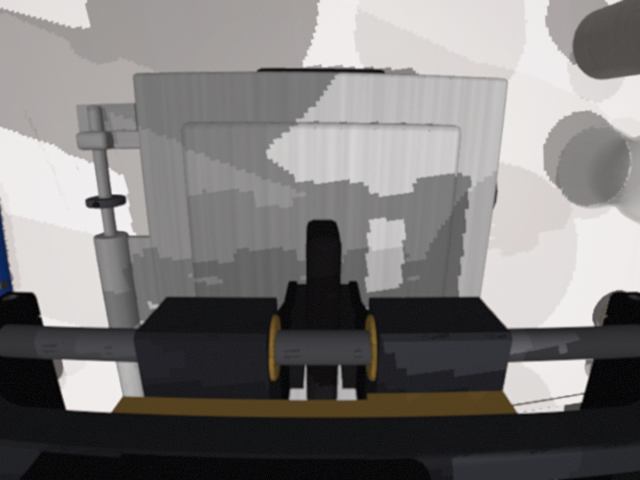

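Call:
play_rows:
  series: [0,0,0,0.001,0,0,0,0,0,0,0.001,0,0,0,0,0,0,0.001,0,0,0]

```text
time: 18.27
position: [0.662, -0.1903, 0.1109]
tool_rot: [-2.369, -2.061, 0.002]
ft_force: [-3.7, 0.0, -5.6]
grip_width: 0.16
```

```bash
python3 st.py
```

```text
18.2667 [ 0.662  -0.1903  0.1109] Xw 0.6827 Yw -0.0915 F X,Y,z -3.69 -0.54 -5.58 T [-0.14  0.75 -0.3 ] [-2.3695e+00 -2.0611e+00  1.6000e-03]
```

Call:
play_rows:
  series: [0,0,-0.0008,-0.0005,0,0,0,0,0.002,-0.0008,-0.0005,0,0,0,0,0.004,-0.0008,-0.0005,0,0,0,0,0.004,-0.0008,-0.0005,0,0,0]

```text
time: 18.6
position: [0.6615, -0.189, 0.1119]
tool_rot: [2.37, 2.059, -0.005]
ft_force: [-4.8, -5.0, -6.7]
grip_width: 0.154
```

```bash
python3 st.py
```

```text
18.6 [ 0.6615 -0.189   0.1119] Xw 0.682 Yw -0.0904 F X,Y,z -3.99 -5.6 -6.69 T [-1.05  0.75 -0.04] [ 2.3696  2.059  -0.0052]
```

Call:
play_rows:
  series: [0,-0.002,0,0,0,0,0,0,-0.004,0,0,0,0,0,0,-0.004,0,0,0,0,0]

```text
time: 18.85
position: [0.6619, -0.1899, 0.1119]
tool_rot: [-2.37, -2.062, -0.001]
ft_force: [-4.5, -0.1, -5.9]
grip_width: 0.156
```

```bash
python3 st.py; python3 -c "
from h import *
w=get_image('wrist');np.savez('w24.npz',**w);crop(w,60,60,220,180,5,'w24.png')
s=get_image('scene');np.savez('s24.npz',**s);crop(s,425,270,505,320,10,'s24.png');crop(s,355,245,415,290,12,'s24b.png')"
```

```text
18.85 [ 0.6619 -0.1899  0.1119] Xw 0.6825 Yw -0.0912 F X,Y,z -4.41 -0.76 -5.92 T [-0.07  0.74 -0.23] [-2.3699e+00 -2.0617e+00 -8.0000e-04]
```

View pics/w24.png

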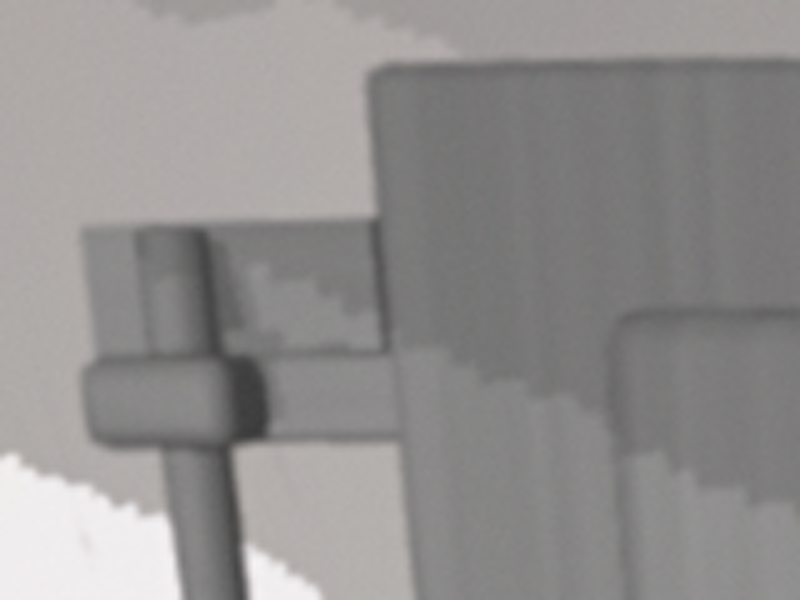

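View pics/s24.png

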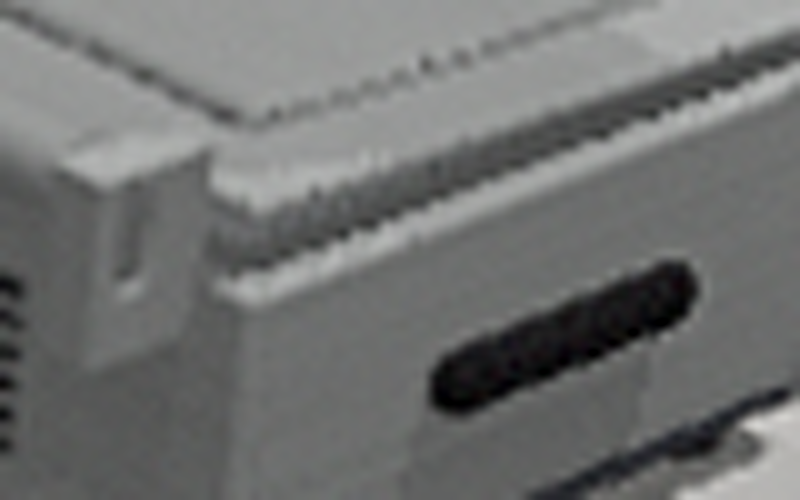

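View pics/s24b.png

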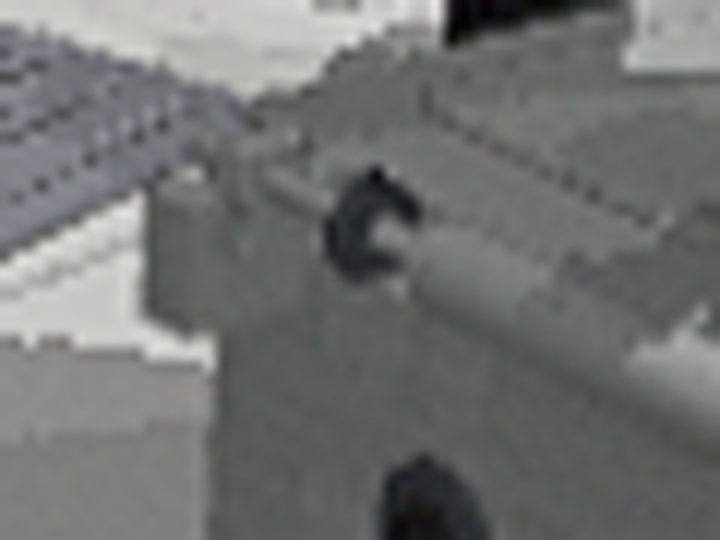

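The lid levelled itself: the stub sits high in its slot and the knuckle still faces the lug. I'll tilt the +y end up 3.5° so the knuckle clears it.

Call:
play_rows:
  series: [0,0,0,0,0,1,0,0,0,0,0,0,2,0,0,0,-0.001,0,0,3,0,0,0,-0.001,0,0,3.5,0,0,0,-0.001,0,0,3.5,0]

```text
time: 19.37
position: [0.6615, -0.1907, 0.1125]
tool_rot: [-2.341, -2.035, -0.075]
ft_force: [-1.1, 0.0, -2.2]
grip_width: 0.156
```

```bash
python3 st.py; python3 -c "
from h import *
w=get_image('wrist');np.savez('w25.npz',**w);crop(w,60,60,220,180,5,'w25.png')
s=get_image('scene');np.savez('s25.npz',**s);crop(s,345,230,505,330,5,'s25.png')"
```

```text
19.3667 [ 0.6615 -0.1907  0.1125] Xw 0.6823 Yw -0.092 F X,Y,z -1.1 -0.11 -2.2 T [-0.16  0.41 -0.08] [-2.341  -2.0347 -0.0748]
```

View pics/w25.png

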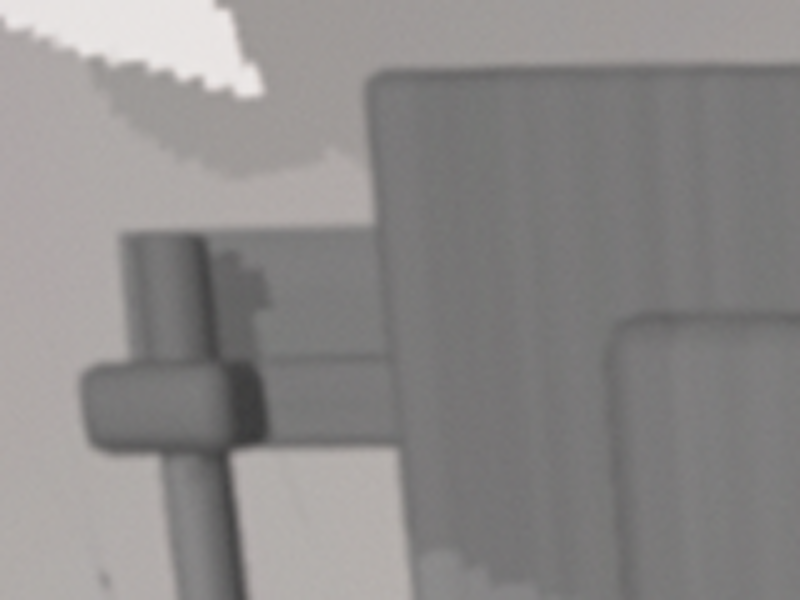

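View pics/s25.png

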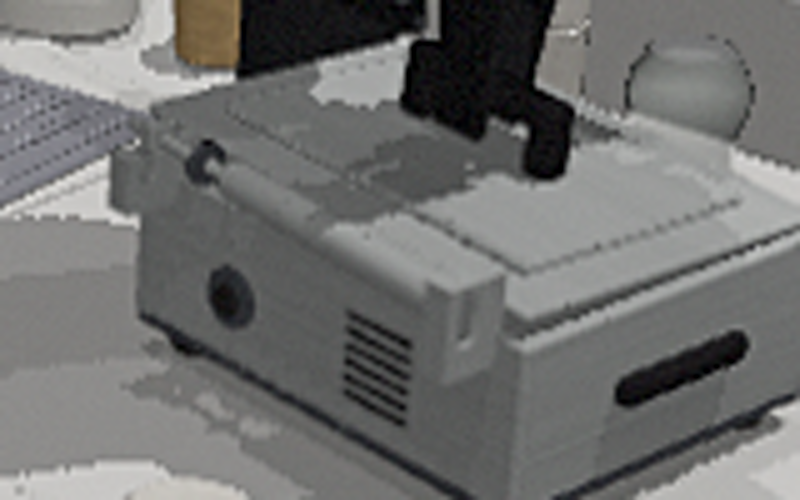

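Call:
play_rows:
  series: [0,0,0,-0.0015,0,0,0,0,0,0,-0.003,0,0,0,0,0,0,-0.003,0,0,0]

```text
time: 19.72
position: [0.6612, -0.1897, 0.1151]
tool_rot: [-2.339, -2.036, -0.072]
ft_force: [-1.3, -0.3, -4.1]
grip_width: 0.157
```

```bash
python3 st.py; python3 -c "
from h import *
w=get_image('wrist');np.savez('w26.npz',**w);crop(w,60,60,220,180,5,'w26.png')
s=get_image('scene');crop(s,425,270,505,320,10,'s26.png')"
```

```text
19.7167 [ 0.6612 -0.1897  0.1151] Xw 0.6818 Yw -0.0911 F X,Y,z -1.22 -0.49 -4.11 T [-0.1   0.21 -0.1 ] [-2.3388 -2.0361 -0.0725]
```

View pics/s26.png

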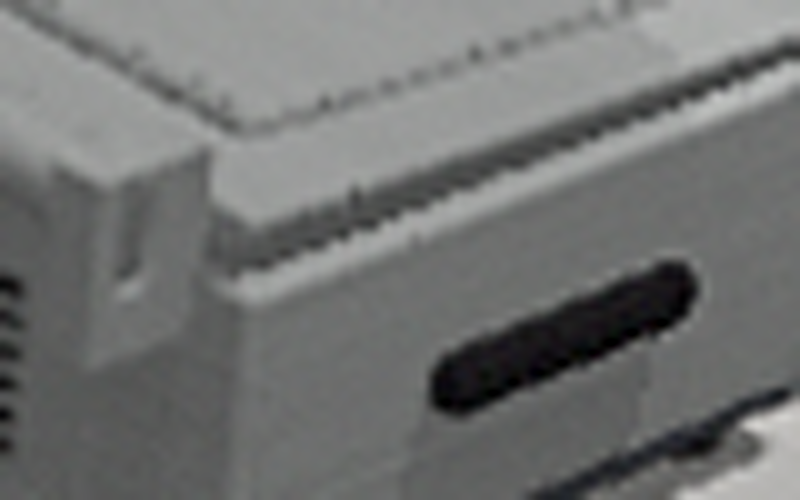

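Call:
play_rows:
  series: [0,0.002,0,0,0,0,0,0,0.005,0,0,0,0,0,0,0.005,0,0,0,0,0,0,0.005,0,0,0,0,0]

```text
time: 20.15
position: [0.6621, -0.1843, 0.1154]
tool_rot: [-2.338, -2.037, -0.073]
ft_force: [0.1, -0.2, -3.5]
grip_width: 0.153
```

```bash
python3 st.py
```

```text
20.15 [ 0.6621 -0.1843  0.1154] Xw 0.682 Yw -0.0856 F X,Y,z 0.08 -0.17 -3.55 T [-0.25 -0.05 -0.01] [-2.3381 -2.037  -0.0729]
```

Free. Another 10 mm along +Y.

Call:
play_rows:
  series: [0,0.003,0,0,0,0,0,0,0.006,0,0,0,0,0,0,0.009,0,0,0,0,0,0,0.011,0,0,0,0,0,0,0.011,0,0,0,0,0]

```text
time: 20.57
position: [0.6634, -0.173, 0.1159]
tool_rot: [-2.337, -2.037, -0.073]
ft_force: [-0.8, 0.4, -4.1]
grip_width: 0.156
```

```bash
python3 st.py; python3 -c "
from h import *
w=get_image('wrist');cv2.imwrite('pics/w27.png',w['frame'][:,:,::-1])
s=get_image('scene');crop(s,345,210,505,330,5,'s27.png')"
```

```text
20.5667 [ 0.6634 -0.173   0.1159] Xw 0.6815 Yw -0.0743 F X,Y,z -0.81 0.31 -4.08 T [-0.19 -0.02 -0.  ] [-2.3374 -2.0365 -0.0725]
```

View pics/s27.png

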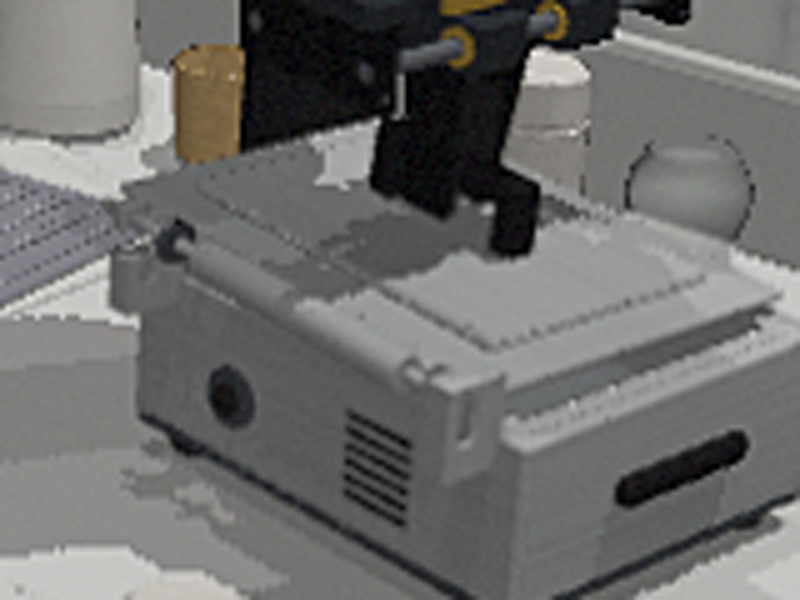

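View pics/w27.png

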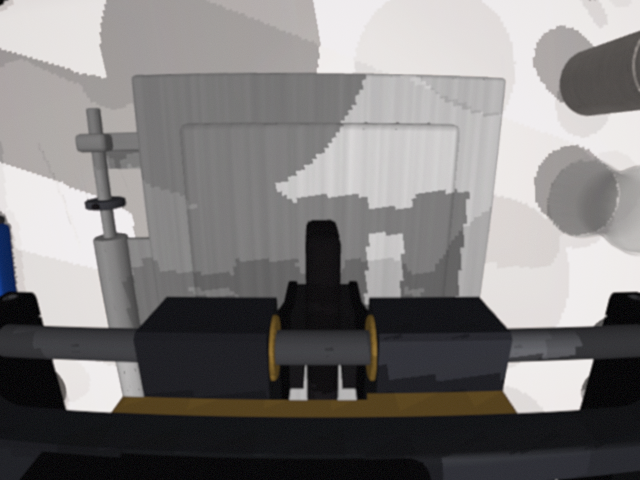

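Call:
play_rows:
  series: [0,0,0,-0.01,0,0,0,0,0,0,-0.03,0,0,0,0,0,0,-0.06,0,0,0,0,0,0,-0.08,0,0,0,0,0,0,-0.08,0,0,0,0,0,0,-0.08,0,0,0]

```text
time: 21.17
position: [0.663, -0.18, 0.1974]
tool_rot: [-2.342, -2.036, -0.075]
ft_force: [-0.3, -0.0, -5.2]
grip_width: 0.158
```

```bash
python3 st.py; python3 -c "
from h import *
rel([.658,.182,.17],tgt(94))
w=get_image('wrist');cv2.imwrite('pics/w28.png',w['frame'][:,:,::-1])
s=get_image('scene');cv2.imwrite('pics/s28.png',s['frame'][:,:,::-1])"
```

```text
21.1667 [ 0.663  -0.18    0.1974] Xw 0.6822 Yw -0.0812 F X,Y,z -0.28 -0.07 -5.22 T [-0.26  0.04  0.02] [-2.3417 -2.0364 -0.0746]
t 21.1667 pos [ 0.663  -0.18    0.1974] shift [ 0.3555 -0.0554  0.0489] rot [  0.55  -3.45 -11.98] rows 8.706927735468772 1.742371243559403
```

View pics/s28.png

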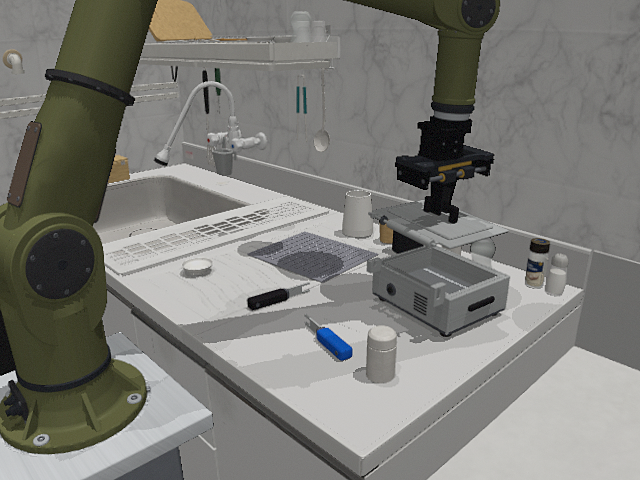

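Call:
play_rows:
  series: [0,0.02,-0.003,0.001,0,0,-1,0,0.05,-0.008,0.004,0,-0.5,-2,0,0.085,-0.013,0.008,0,-1,-3.5,0,0.12,-0.019,0.012,0,-1.5,-5,0,0.16,-0.025,0.016,0,-2,-6.5,0,0.2,-0.031,0.02,0,-2.5,-8,0,0.24,-0.038,0.025,0,-3,-9.5,0,0.28,-0.044,0.03,0,-3.4,-11,0,0.315,-0.05,0.035,0.5,-3.4,-12,0,0.34,-0.053,0.04,0.5,-3.4,-12]

```text
time: 22.1
position: [0.6546, 0.173, 0.1739]
tool_rot: [-2.129, -2.3, 0.003]
ft_force: [-0.3, 1.1, -4.0]
grip_width: 0.157
```

```bash
python3 st.py; python3 -c "
from h import *
rel([.658,.182,.10],tgt(94))
w=get_image('wrist');cv2.imwrite('pics/w29.png',w['frame'][:,:,::-1])
s=get_image('scene');crop(s,230,170,470,350,3,'s29.png')"
```

```text
22.1 [0.6546 0.173  0.1739] Xw 0.6223 Yw 0.2668 F X,Y,z -0.41 1.0 -4.0 T [-0.05 -0.03  0.01] [-2.1289 -2.2999  0.0032]
t 22.1 pos [0.6546 0.173  0.1739] shift [0.0084 0.0045 0.0739] rot [-0.38 -0.24  0.42] rows 1.7861301327041177 0.08623123104574817
```

View pics/s29.png

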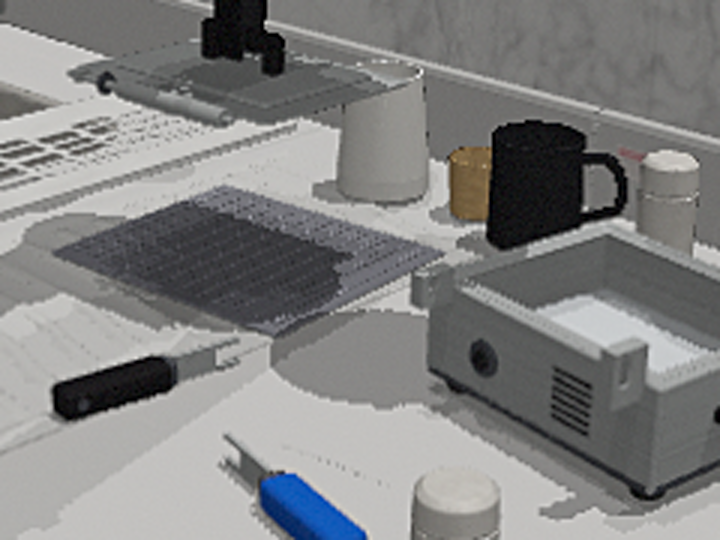

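View pics/w29.png

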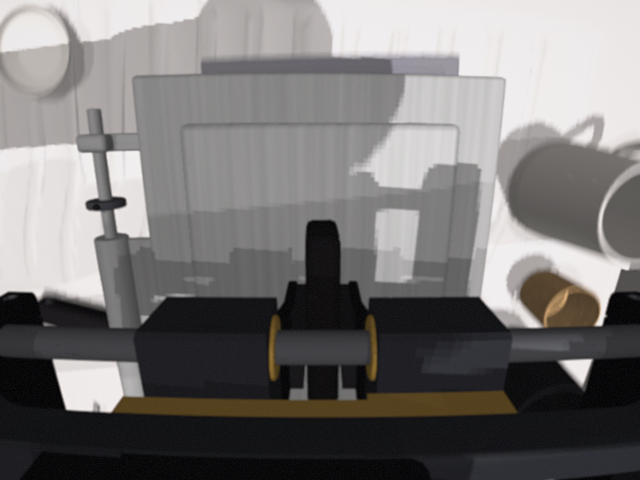

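Call:
play_rows:
  series: [0,0.004,0.002,0.02,0,0,0,0,0.0085,0.0045,0.045,0,0,0.4,0,0.0085,0.0045,0.07,0,0,0.4,0,0.0085,0.0045,0.095,0,0,0.4,0,0.0085,0.0045,0.115,0,0,0.4,0,0.0085,0.0045,0.128,0,0,0.4,0,0.0085,0.0045,0.134,0,0,0.4,0,0.0085,0.0045,0.138,0,0,0.4,0,0.0085,0.0045,0.138,0,0,0.4]

```text
time: 22.95
position: [0.6606, 0.1755, 0.0381]
tool_rot: [-2.147, -2.289, 0.002]
ft_force: [-1.0, -0.3, -4.2]
grip_width: 0.155
```

```bash
python3 st.py; python3 -c "
from h import *
s=get_image('scene');crop(s,230,210,400,330,4,'s30.png')"
```

```text
22.95 [0.6606 0.1755 0.0381] Xw 0.6278 Yw 0.2701 F X,Y,z -0.94 -0.46 -4.24 T [-0.09 -0.02  0.  ] [-2.1475e+00 -2.2889e+00  1.5000e-03]
```

View pics/s30.png

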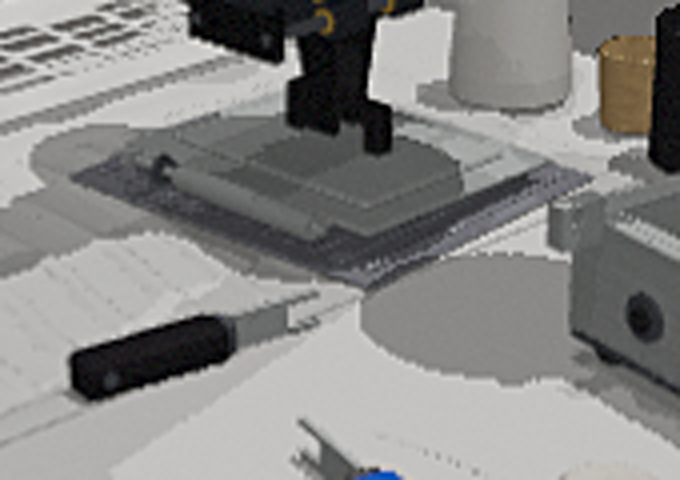

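Call:
play_rows:
  series: [0,0.002,0,0.0015,0,0,0,0,0.004,0,0.003,0,0,0,0,0.004,0,0.0045,0,0,0,0,0.004,0,0.006,0,0,0,0,0.004,0,0.007,0,0,0,0,0.004,0,0.008,0,0,0,0,0.004,0,0.009,0,0,0,0,0.004,0,0.01,0,0,0]

```text
time: 23.67
position: [0.6604, 0.1797, 0.0285]
tool_rot: [-2.148, -2.289, 0.0]
ft_force: [1.0, 0.0, -3.7]
grip_width: 0.154
```

```bash
python3 st.py
```

```text
23.6667 [0.6604 0.1797 0.0285] Xw 0.6271 Yw 0.2742 F X,Y,z 1.03 0.16 -3.68 T [-0.11 -0.03  0.05] [-2.1475e+00 -2.2891e+00  5.0000e-04]
```

Call:
play_rows:
  series: [0,0,0,0.001,0,0,0,0,0,0,0.002,0,0,0,0,0,0,0.003,0,0,0,0,0,0,0.004,0,0,0,0,0,0,0.004,0,0,0]

```text
time: 24.08
position: [0.6604, 0.1799, 0.0252]
tool_rot: [-2.147, -2.289, 0.0]
ft_force: [-3.4, -0.2, 0.6]
grip_width: 0.159
```

```bash
python3 st.py
```

```text
24.0833 [0.6604 0.1799 0.0252] Xw 0.627 Yw 0.2744 F X,Y,z -3.3 -0.69 0.62 T [-0.17  0.4  -0.  ] [-2.1471e+00 -2.2892e+00  2.0000e-04]
```

Call:
play_rows:
  series: [0,0,0,0.001,0,0,0,0,0,0,0.001,0,0,0,30,0,0,0.001,0,0,0,45,0,0,0.001,0,0,0,60,0,0,0.001,0,0,0,60,0,0,0.001,0,0,0,60,0,0,0.001,0,0,0,60,0,0,0.001,0,0,0,60,0,0,0.001,0,0,0]

```text
time: 24.83
position: [0.6604, 0.1798, 0.0235]
tool_rot: [-2.147, -2.289, 0.001]
ft_force: [-0.3, 0.0, 0.1]
grip_width: 0.564
```

```bash
python3 st.py; python3 -c "
from h import *
s=get_image('scene');crop(s,230,210,400,330,4,'s31.png')
w=get_image('wrist');cv2.imwrite('pics/w31.png',w['frame'][:,:,::-1])"
```

```text
24.8333 [0.6604 0.1798 0.0235] Xw 0.6271 Yw 0.2743 F X,Y,z -0.26 -0.02 0.11 T [-0.08  0.04 -0.02] [-2.1473e+00 -2.2894e+00  5.0000e-04]
```

View pics/s31.png

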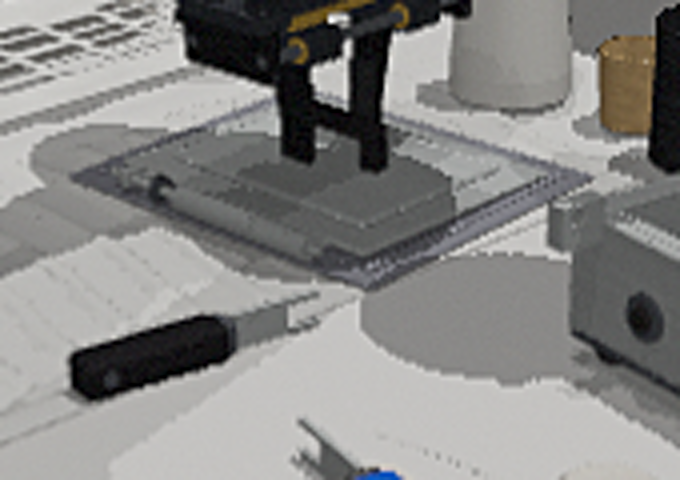

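View pics/w31.png

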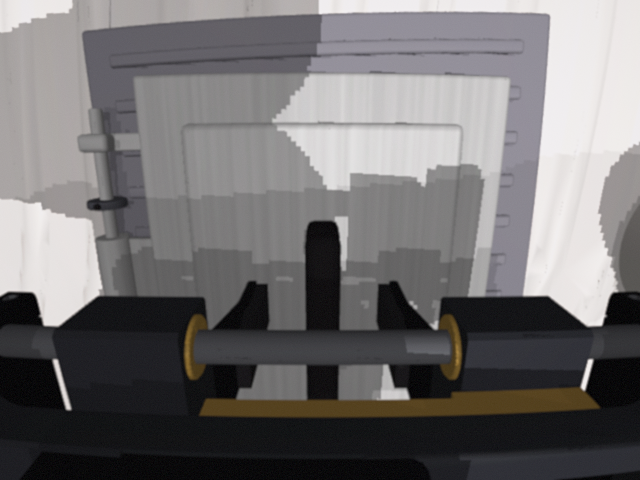

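Call:
play_rows:
  series: [60,0,0,-0.01,0,0,0,60,0,0,-0.03,0,0,0,60,0,0,-0.06,0,0,0,60,0,0,-0.1,0,0,0,60,0,0,-0.14,0,0,0,60,0,0,-0.18,0,0,0,60,0,0,-0.2,0,0,0,60,0,0,-0.2,0,0,0]

```text
time: 25.6
position: [0.6641, 0.1798, 0.2319]
tool_rot: [2.148, 2.289, 0.016]
ft_force: [1.2, -0.7, 0.4]
grip_width: 0.599
```

```bash
python3 st.py; python3 -c "
from h import *
s=get_image('scene');cv2.imwrite('pics/s32.png',s['frame'][:,:,::-1])
w=get_image('wrist');np.savez('w32.npz',**w);cv2.imwrite('pics/w32.png',w['frame'][:,:,::-1])
t=get_image('top');cv2.imwrite('pics/t32.png',t['frame'][:,:,::-1])"
```

```text
25.6 [0.6641 0.1798 0.2319] Xw 0.6307 Yw 0.2749 F X,Y,z 1.28 -0.55 0.45 T [-0.06 -0.05 -0.05] [2.1477 2.2889 0.0164]
```

View pics/s32.png

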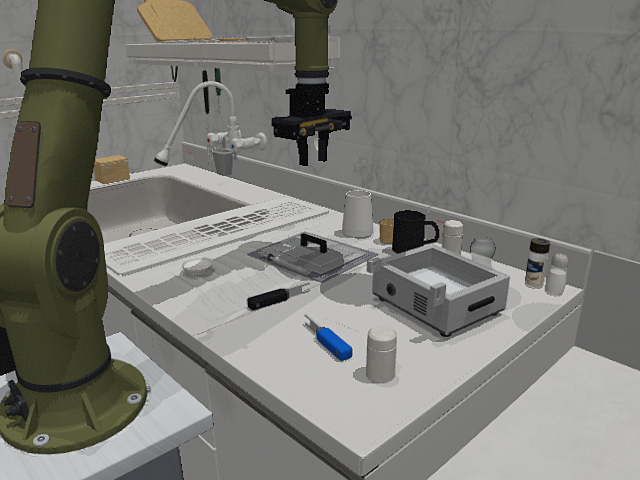

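View pics/w32.png

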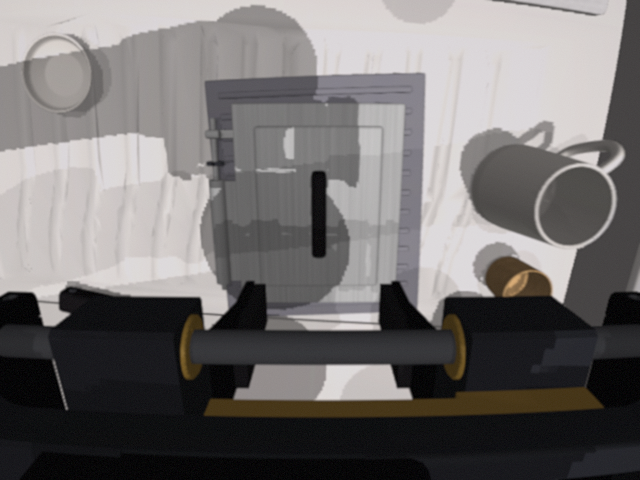

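View pics/t32.png

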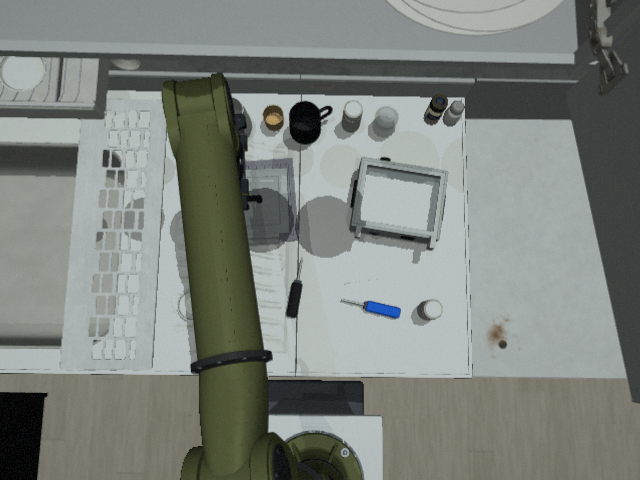

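```bash
python3 -c "
from h import *
w=dict(np.load('w32.npz'));c=unp(w,[[318.5,172],[318.5,257]],.048);print(c,c.mean(0),np.linalg.norm(c.mean(0)[:2]-[.6576,.1816]))
print('dish',unp(w,[[60,73]],.02))
s=get_state();print(np.abs(s['qd']).max(),s['ft_force']);close_job()"
```

```text
[[0.65731693 0.2192778  0.048     ]
 [0.66223516 0.1400189  0.048     ]] [0.65977604 0.17964835 0.048     ] 0.002923031197302252
dish [[0.40884189 0.29635428 0.02      ]]
0.029333003052163492 [-0.09915445  0.38170175 -0.7929287 ]
the job is handed in; nothing more can be done
```

The job is done and handed in at about 26 s of the 67 s allowed; no verdict is reported.

**What I did:**
- I pushed the spring bar in by its collar with the black key. The force built to about 10 N at the stop, with vertical forces of about 6 N during the lift, against the 22 N limit.
- I lifted the pin over the lug and let it rest on top. Then I laid the key flat on the bare worktop.
- I took the lid off by its handle and lowered it slowly onto the mat.

**One thing that did not go smoothly:** the first attempt to slide the lid in +y was blocked. The lid had levelled in the grip and its knuckle met the lug. It built only about 6 N before I backed off. I tilted that end up 3.5° and it then slid out freely.

**Last checks:**
- **Lid:** its handle is about 3 mm from the mat's centre, and the lid looks flat with the handle up. I did not measure the tilt or the handle height.
- **Key:** it looks flat and off the mat in the last pictures. Its height was not measured separately.
- **Dish and shaker:** the dish measures about 10 mm from its first estimate. I put that down to rough pixel picks, as the arm never went near it. The shaker is at the same pixels as at the start.
- **Gripper:** it is 0.2 m above the lid and touching nothing.

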